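Load the autosampler tray from the plate stacks and run it in

ROBOT

A 7-joint arm with a two-finger parallel gripper is mounted at the origin on the work surface. World frame = base frame: x ahead of the robot, y to its left, z up, the work surface at z = 0. Lengths are in m, angles in rad, forces in N, time in s.
With the tool pointing down it reaches from about 0.4 to 0.85 m from the base axis. Payload 10.4 kg.
Tool frame: the origin (TCP) lies on the centre line of the jaws, within the pads' length; the fingertips stand 22 mm ahead of it and the grasp point (between the pads) lies 3 mm ahead of it; z points along the fingers, y is the direction in which the jaws open and shut (so a half turn about z gives the same grasp; the last joint's range is limited). The gripper opens to 85 mm and grips with 20 to 120 N. Pads are 22 mm wide; open, the fingers measure 114 mm over their backs; the gripper's body (76 mm by 85 mm) begins 54 mm behind the grasp point. The pads swing forward as they close: fully open they stand 13 mm farther back than shut.
Start: joints at [1.243, 0.332, -0.065, 1.46, 0.022, 1.35, -0.088], TCP at [0.188, -0.596, 0.253] pointing down, gripper open.
Joint ranges: [-2.6, 2.6], [-0.5, 2.12], [-1.47, 1.34], [0.16, 2.42], [-1.27, 4.41], [0.06, 2.06], [-2.6, 2.6]. Speed limits (rad/s): [2.22, 2.22, 2.79, 2.79, 3.14, 3.14, 3.14].

INTERFACE

Orientations are given as a unit quaternion [x, y, z, w].
In Python, from workcell import manip gives the robot as it stands. The module is installed in compiled form; this text tells all that it offers.
- The arm moves only by the shell command python3 -m crank 'ROWS' [FORCE]. ROWS is JSON, a list of rows, each a list of 3 entries, a list of its own where there are three numbers: the opening, from -1 (shut) to 1 (fully open), then the shift along the tool's x, y, z normalised to -1 to 1, where 1 is 80 mm, then the turn, a rotation vector about the tool's x, y, z normalised to -1 to 1, where 1 is pi/4 rad. In form: [[jaw, [tx, ty, tz], [ax, ay, az]], ...]. A call has exactly 5 rows; each row shifts and turns the commanded pose from where the row before left it, along the tool's axes as they then stand; what a row does not reach is not made up. A row lasts 1/10 s, in which the tool goes at most 50 mm and 8.59 degrees, less where a joint would pass 70% of its speed; a pose out of reach is approached as far as the arm can. A call with a number of a shift or a turn outside -1 to 1 is refused whole. A call with a gripper value outside its range is refused whole. The fingers move at their own pace and stop on an object; FORCE is the grip in N (left out, the last holds). Time passes only in rows, so rows that do not move let the fingers close, or fill a call up. It gives the time, the measured TCP pose, the force and the opening at its end, in the units of the state.
- manip.get_obs(): the state, without advancing time (a new reading comes with each control period).
- manip.camera(name): name is "scene" or "top" or "wrist"; returns the picture (400x640x3 uint8, blue, green, red); there is no depth.
- manip.camera_info(name): a dict with "K" (3x3 intrinsics, pixels), "camera_from_world" (4x4, takes a point from world to camera coordinates); the wrist camera has in their place "mount" (4x4, takes a point from camera to tool coordinates, whose origin is the TCP and whose axes are the flange's). Camera axes: x right, y down, z forward; pixel columns grow to the right and rows downward; lengths in m; the calibration is good to about 2 mm. A picture is of the moment at which its call begins: read the wrist's pose just before it. camera_info takes no time and is no camera call.
- manip.hand_in(): hands the job in, once; it reports no verdict.
The state is a dict: "clock": time; "joint_pos": joint angles; "joint_velocities": joint speeds; "tau": joint torques, N m; "position": TCP position; "ee_rot": TCP orientation; "ft_force": force on the tool from outside, world axes, zero at the start; "torque": the same for the moment, N m; "grip_width": opening from 0.0 (shut) to 1.0 (fully open).
Only numpy, scipy, OpenCV 4.12 (cv2) and the standard library are available. Lean on these libraries where they do the work, as an engineer would, in place of code of your own. Each camera call takes 0.05 s, during which the arm holds its last target.

TASK

Set up the autosampler for the next run: pull its tray out to the stop, push every blue sample plate sideways off the top of its stack until it lies fully in the tray bay beside it (slide it level, do not lift it, and leave the white spare plates beneath where they are), and stand every amber wash bottle that is on the bench upright in the tray's bottle bay. Then slide the loaded tray fully home into the sampler and, after that, press the green load key right down. Leave the pipette-tip box and the mouse alone.

Things in the scene. Friction and masses are not known exactly. Their poses are not given: they have to be found in the camera images.
- sampler: white and navy autosampler fixed on the bench, 360 mm wide, 420 deep, 205 high; origin on the bench under the middle of its front opening, in the plane of the front face. +y points straight out of the front (the tray goes in along -y), +x to the side where the plate stand is. Opening 170 mm wide (x -85 to 85), from 28 to 125 mm above the bench
- shelf_end (a point): middle of the outer end of the sampler's loading shelf, on its top (28 mm above the bench, 326 mm out from the front face); 160 mm wide, a 5 mm high guide rail along each edge keeps the tray on line (3 mm play each side). Rubber stops: tray_tab is 378 mm out (sampler y) with the tray at the outer stop, 58 mm out at the inner stop. The outer stop brings the bays level with the plate columns
- stand (a point): middle of the top (8 mm above the bench) of the low plate stand, part of the sampler, beside the shelf on its +x side; it carries two columns of plates, column 1 (nearer the sampler) centred 48.5 mm to the -y side of this point, column 2 as far to the +y side; the space beyond their +x ends is free for 40 mm
- tray_tab (a point): centre (70 mm above the bench) of the tray's orange upright pull tab: 12 mm thick (x), 30 long (y), from 36 to 90 mm above the bench. The loose metal tray (0.5 kg, slides at 1 to 5 N) is 141 mm wide (x), 246 long, from 60 to 306 mm on the -y side of this point, axes as the sampler's, floor 34 mm above the bench, bay walls 8 mm high, 3 thick. Starts inside the sampler, tab outside
- bay1 (a point): centre of the floor of the tray's inner plate bay, 94 mm wide between its walls (y), 138 mm long (x), closed by an 8 mm wall at x = -67.5 mm, open at its +x end (x = 70.5 mm) where a plate is slid in; floor 34 mm above the bench
- bay2 (a point): the same for the outer plate bay
- bottle_bay (a point): centre of the floor of the tray's bottle bay, between the outer plate bay and the tab: 46 mm wide (y), 135 mm long (x), walls 8 mm high all round, black rubber floor 34 mm above the bench; room for three bottles in a row along x
- sample1_c (a point): blue sample plate with pale blue seal, may be absent; on top of the column beside the tray's inner bay (bay1) when that is pulled out: 24-well microplate, a solid flat plate 127.8 (x) x 85.5 (y) x 14.4 mm (z); the point is its centre, half-way up. Its underside starts 36.8 mm above the bench, 2.8 mm above the tray floor, and its end 9 mm from the tray's edge. 0.12 kg, smooth
- sample2_c (a point): the same on the column beside the outer bay (bay2); may be absent
- spare1a_c (a point): white spare plate, bottom of column 1, standing on the stand: 24-well microplate, a solid flat plate 127.8 (x) x 85.5 (y) x 14.4 mm (z); the point is its centre, half-way up
- spare1b_c (a point): white spare plate, second in column 1: the same size; top face 36.8 mm above the bench
- spare2a_c (a point): white spare plate, bottom of column 2, standing on the stand: 24-well microplate, a solid flat plate 127.8 (x) x 85.5 (y) x 14.4 mm (z); the point is its centre, half-way up
- spare2b_c (a point): white spare plate, second in column 2: the same size; top face 36.8 mm above the bench
- wash1_c (a point): amber wash bottle with cap, 34 mm diameter (white cap 29 mm, above 45 mm), 62 mm high, 100 g, standing on the bench; the point is its centre, half-way up. May be absent
- wash2_c (a point): amber wash bottle with cap, 34 mm diameter (white cap 29 mm, above 45 mm), 62 mm high, 100 g, standing on the bench; the point is its centre, half-way up. May be absent
- wash3_c (a point): amber wash bottle with cap, 34 mm diameter (white cap 29 mm, above 45 mm), 62 mm high, 100 g, standing on the bench; the point is its centre, half-way up. May be absent
- load_key_top (a point): top of the round green load key (32 mm across, pressed straight down) on the sampler's roof, near its front
- load_key (a joint): travel of the load key: 0 up, 0.006 fully down (5 N), springs back
- tip_box: bystander: grey pipette-tip box with blue lid, 77 x 117 x 68 mm, origin under its middle
- mouse: bystander: black computer mouse, 60 x 100 x 29 mm, origin under its middle
There are look-alikes about, which are no part of the job. What is shaped like the part that bears sample2_c but pink is not meant.

How it is judged:
By the outcome, as a careful person would: the job done as asked, in the order asked, and still so for the second after the job is handed in, with the robot touching nothing.
Of sample1, sample2 only 1 to 2 are there at a start; the rules pass over those that are not, and their reading is None.
Of wash1, wash2, wash3 only 2 to 3 are there at a start; the rules pass over those that are not, and their reading is None.
At some moment in a run one of wash1, wash2, wash3 may be knocked a few centimetres aside while the robot is not near it.
It also fails if it takes over 210 s, if anything falls off the work surface, if the arm or the gripper's body presses on something with over 40 N, if the wrist force passes 120 N, or if a joint passes its speed limit or range.

## Working session

There is one attempt and no reset: what is moved stays moved. The work goes in short steps, Python scripts to look and compute and a shell command to move; the robot and the scene stay as the last step left them, time stands still between calls to the robot, and variables do not carry over. Pictures are saved under pics/ and viewed, and the job is handed in when it is done.

```bash
mkdir -p pics; ls
python3 - <<'E'
from workcell import manip
import cv2,json,numpy as np
o=manip.get_obs(); print({k:np.round(v,3).tolist() for k,v in o.items()})
for n in ("scene","top","wrist"):
    i=manip.camera_info(n); print(n,{k:np.round(v,4).tolist() for k,v in i.items() if not isinstance(v,str)})
    cv2.imwrite(f"pics/{n}0.png",manip.camera(n))
E
```

```text
pics
{'clock': 0.0, 'joint_pos': [1.243, 0.333, -0.065, 1.461, 0.022, 1.35, -0.088], 'joint_velocities': [-0.001, -0.001, -0.002, -0.002, -0.002, 0.002, -0.0], 'tau': [-0.001, -62.546, 0.049, -39.16, 0.016, 0.01, 0.0], 'position': [0.187, -0.596, 0.253], 'ee_rot': [0.988, 0.152, -0.0, -0.001], 'ft_force': [0.107, -1.004, -0.109], 'torque': [-0.002, -0.042, 0.02], 'grip_width': 0.997}
scene {'K': [[432.5985, 0.0, 319.4191], [0.0, 432.5985, 194.1853], [0.0, 0.0, 1.0]], 'camera_from_world': [[0.2665, 0.9637, 0.0147, -0.1847], [0.7504, -0.1979, -0.6306, -0.369], [-0.6048, 0.1791, -0.776, 1.5428], [0.0, 0.0, 0.0, 1.0]]}
top {'K': [[463.9603, 0.0, 320.4244], [0.0, 463.9603, 195.5328], [0.0, 0.0, 1.0]], 'camera_from_world': [[-0.0213, -0.9997, -0.0133, 0.0197], [-0.9861, 0.0232, -0.1646, 0.6594], [0.1649, 0.0097, -0.9863, 1.3511], [0.0, 0.0, 0.0, 1.0]]}
wrist {'K': [[316.5903, 0.0, 321.278], [0.0, 316.5903, 200.6637], [0.0, 0.0, 1.0]], 'mount': [[-0.0005, -0.9452, -0.3265, 0.085], [1.0, -0.0007, 0.0004, 0.0011], [-0.0006, -0.3265, 0.9452, -0.1206], [0.0, 0.0, 0.0, 1.0]]}
```

View pics/scene0.png

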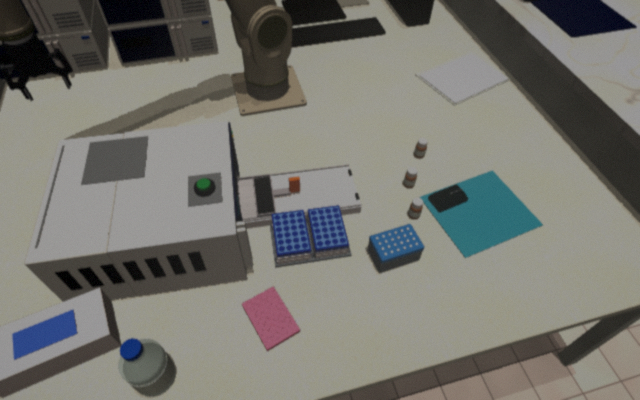

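View pics/top0.png

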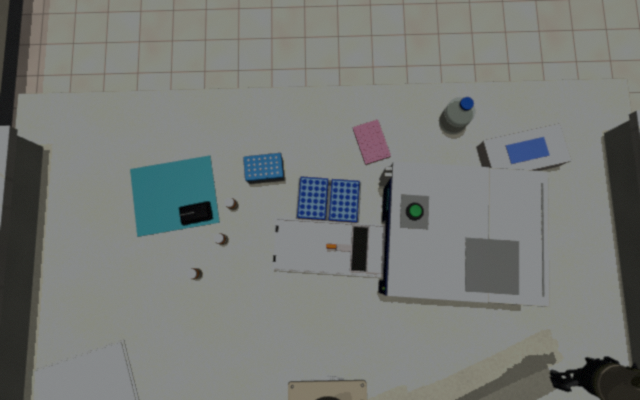

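View pics/wrist0.png

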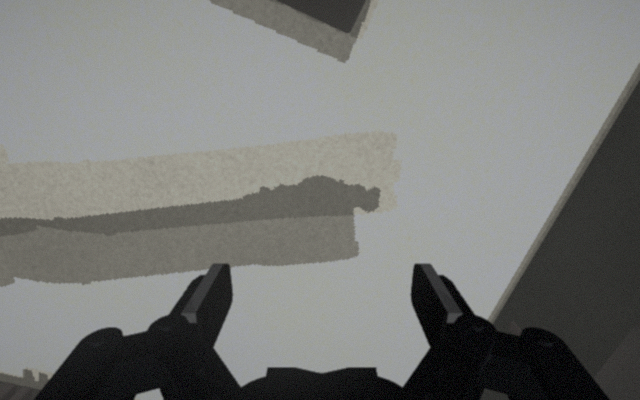

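```bash
cat > h.py <<'E'
import numpy as np,cv2
from workcell import manip
from scipy.spatial.transform import Rotation as R
def cam(n):
    i=manip.camera_info(n);K=np.array(i["K"])
    if n=="wrist":
        o=manip.get_obs();T=np.eye(4);T[:3,:3]=R.from_quat(o["ee_rot"]).as_matrix();T[:3,3]=o["position"]
        return K,np.linalg.inv(T@np.array(i["mount"]))
    return K,np.array(i["camera_from_world"])
def ray(c,u,v,z):
    K,M=c;Rm=M[:3,:3];t=M[:3,3];C=-Rm.T@t
    d=Rm.T@np.linalg.solve(K,[u,v,1]);return C+d*(z-C[2])/d[2]
def proj(c,p):
    K,M=c;q=K@(M[:3,:3]@np.array(p)+M[:3,3]);return q[:2]/q[2]
def snap(n,f,crop=None,s=1):
    c=cam(n);im=manip.camera(n)
    cv2.imwrite("pics/raw_"+f,im)
    if crop: x0,y0,x1,y1=crop;im=im[y0:y1,x0:x1]
    cv2.imwrite("pics/"+f,cv2.resize(im,None,fx=s,fy=s,interpolation=cv2.INTER_CUBIC));return c
E
python3 - <<'E'
import cv2
a=cv2.imread('pics/top0.png');cv2.imwrite('pics/t1.png',cv2.resize(a[150:300,250:450],None,fx=4,fy=4,interpolation=cv2.INTER_CUBIC))
cv2.imwrite('pics/t2.png',cv2.resize(a[140:290,120:320],None,fx=4,fy=4,interpolation=cv2.INTER_CUBIC))
a=cv2.imread('pics/scene0.png');cv2.imwrite('pics/s1.png',cv2.resize(a[130:280,360:560],None,fx=4,fy=4,interpolation=cv2.INTER_CUBIC))
cv2.imwrite('pics/s2.png',cv2.resize(a[130:280,180:380],None,fx=4,fy=4,interpolation=cv2.INTER_CUBIC))
E
```

```text
(no output)
```

View pics/t1.png

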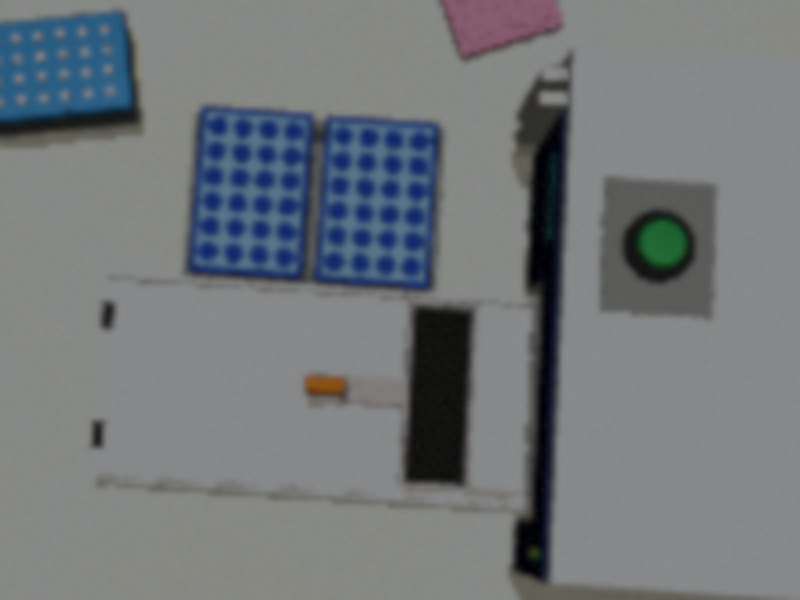

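View pics/t2.png

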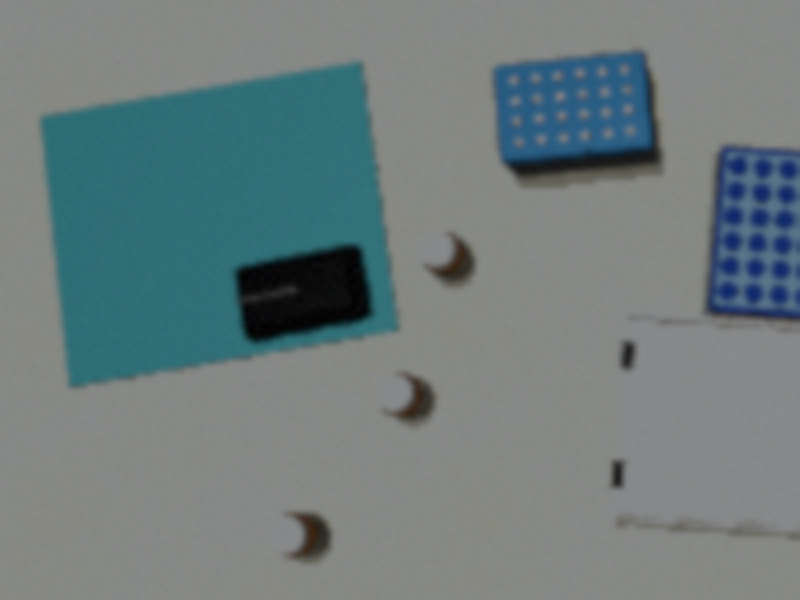

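View pics/s1.png

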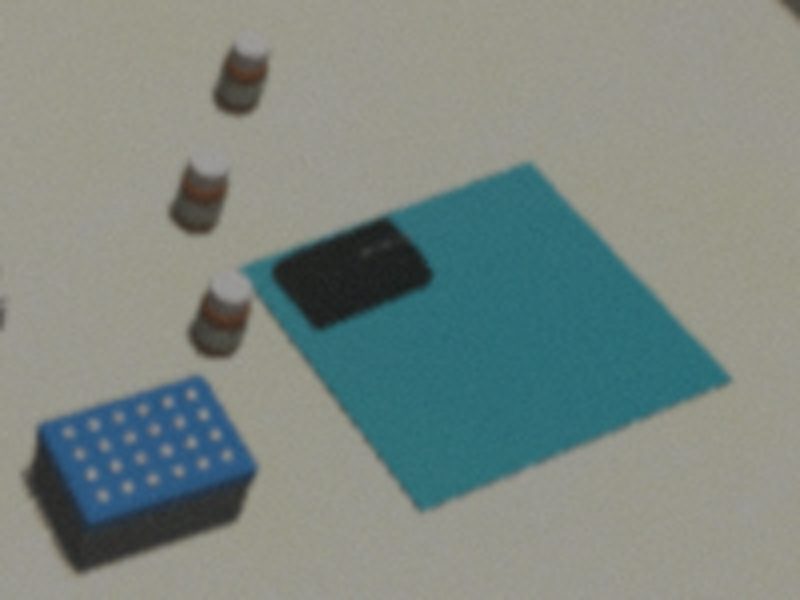

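View pics/s2.png

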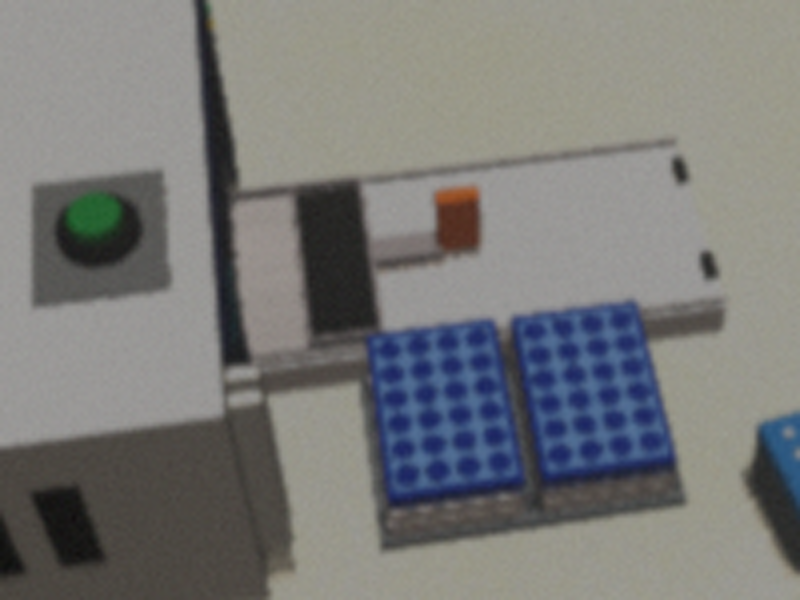

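Run:
```python
from h import *
t=cam("top");s=cam("scene")
def T(u,v,z,o=(250,150)): return ray(t,o[0]+u/4-.375,o[1]+v/4-.375,z)
def S(u,v,z,o=(180,130)): return ray(s,o[0]+u/4-.375,o[1]+v/4-.375,z)
P2=[T(*q,.0512) for q in [(203,107),(312,114),(304,278),(188,271)]]
P1=[T(*q,.0512) for q in [(325,117),(440,123),(431,288),(315,279)]]
np.set_printoptions(precision=4,suppress=True)
print("P2",np.mean(P2,0),"P1",np.mean(P1,0))
for P in(P1,P2):
    a=(P[0]-P[3]+P[1]-P[2])/2;print("xaxis",np.linalg.norm(a),np.degrees(np.arctan2(a[1],a[0])), np.linalg.norm(P[0]-P[1]))
d=np.mean(P2,0)-np.mean(P1,0);print(d,np.linalg.norm(d),np.degrees(np.arctan2(-d[0],d[1])))
P2=[S(*q,.0512) for q in [(513,318),(636,303),(675,467),(545,482)]]
P1=[S(*q,.0512) for q in [(368,336),(491,320),(524,487),(393,502)]]
print("S P2",np.mean(P2,0),"P1",np.mean(P1,0)); d=np.mean(P2,0)-np.mean(P1,0);print(d,np.degrees(np.arctan2(-d[0],d[1])))
print("tab",T(325,386,.09),S(457,196,.09))
print("shelf",T(108,278,.033),T(98,483,.033),S(677,142,.033),S(722,302,.033))
print("key",T(660,243,.21),S(94,215,.21), T(660,243,.217))
for q,w in [((250,48),(290,535)),((208,167),(395,397)),((231,287),(436,250))]:
    print("b",S(*q,.062,(360,130)),T(*w,.062,(120,140)))
```

```text
P2 [0.6545 0.029  0.0512] P1 [ 0.6451 -0.0664  0.0512]
xaxis 0.1256607076434921 -4.9827839908151805 0.0878218826702525
xaxis 0.12637657381227793 -5.021158739125143 0.08357964709673396
[0.0093 0.0953 0.    ] 0.09580304845460079 -5.594549951881773
S P2 [0.6555 0.0314 0.0512] P1 [ 0.6451 -0.0638  0.0512]
[ 0.0103  0.0952 -0.    ] -6.20325074443842
tab [ 0.5044 -0.0225  0.09  ] [ 0.5061 -0.021   0.09  ]
shelf [0.5934 0.1405 0.033 ] [0.4389 0.1489 0.033 ] [0.4469 0.1576 0.033 ] [0.5966 0.1415 0.033 ]
key [ 0.5876 -0.2471  0.21  ] [ 0.5704 -0.2457  0.21  ] [ 0.5867 -0.2458  0.217 ]
b [0.4362 0.3905 0.062 ] [0.4351 0.3873 0.062 ]
b [0.5401 0.312  0.062 ] [0.5348 0.3114 0.062 ]
b [0.6444 0.2841 0.062 ] [0.6448 0.282  0.062 ]
```

Both blue plates are present: sample2 at top image (312,198) and sample1 at (344,200). The pink plate at (371,142) is the decoy. Three amber bottles stand on the bench at top image (232,203), (222,239) and (196,273). The blue box at (264,168) is the tip box, to be left alone. The tab is at (331,246).

```bash
cat > go.py <<'E'
import sys;from h import *
# usage: go.py x y z yawdeg -> remaining shift in tool axes (units of 80mm) & yaw turn units
x,y,z,yaw=map(float,sys.argv[1:5]);o=manip.get_obs();M=R.from_quat(o["ee_rot"]).as_matrix()
cy=np.degrees(np.arctan2(M[1,0],M[0,0]));d=np.array([x,y,z])-o["position"]
print("pos",np.round(o["position"],4),"yaw %.1f tilt %.2f"%(cy,np.degrees(np.arccos(-M[2,2]))),"F",np.round(o["ft_force"],1),"grip %.3f t %.1f"%(o["grip_width"],o["clock"]))
print("shift units (current axes)",np.round(M.T@d/.08,3)," |d| mm %.0f"%(1e3*np.linalg.norm(d)))
dy=(yaw-cy+180)%360-180;M2=R.from_euler('z',dy,degrees=True).as_matrix()@M
print("turn az units %.3f ; shift in final axes"%(-dy/45),np.round(M2.T@d/.08,3))
print("level corr",np.round(np.cross(M[:,2],[0,0,-1])@M/(np.pi/4),3),"q",np.round(o["joint_pos"],2))
E
python3 -m crank '[[1,[0,0,-0.1],[0,0,-0.15]],[1,[0,0,-0.2],[0,0,-0.15]],[1,[0,0,-0.2],[0,0,-0.15]],[1,[0,0,-0.2],[0,0,-0.15]],[1,[0,0,-0.2],[0,0,-0.15]]]' 20
python3 -m crank '[[1,[0,0,0],[0,0,-0.15]],[1,[0,0,0],[0,0,-0.15]],[1,[0,0,0],[0,0,-0.15]],[1,[0,0,0],[0,0,-0.15]],[1,[0,0,0],[0,0,-0.14]]]'
python3 go.py 0.505 -0.0215 0.22 84.5
```

```text
clock: 0.65
position: [0.1875, -0.5961, 0.3257]
ee_rot: [0.901, 0.434, 0.0, -0.0]
ft_force: [0.6, -0.5, -0.1]
grip_width: 0.996
clock: 1.15
position: [0.1875, -0.5961, 0.3249]
ee_rot: [0.739, 0.674, 0.0, -0.0]
ft_force: [-0.1, 0.1, -0.5]
grip_width: 0.999
pos [ 0.1875 -0.5961  0.3249] yaw 84.8 tilt 0.04 F [-0.1  0.1 -0.5] grip 0.999 t 1.1
shift units (current axes) [7.512 3.3   1.315]  |d| mm 665
turn az units 0.006 ; shift in final axes [7.529 3.262 1.315]
level corr [-0.    -0.001  0.   ] q [ 1.35  0.32 -0.21  1.34  0.07  1.5   1.06]
```

```bash
python3 -m crank '[[1,[0.3,0.13,0],[0,0,0]],[1,[0.5,0.22,0],[0,0,0]],[1,[0.5,0.22,0],[0,0,0]],[1,[0.5,0.22,0],[0,0,0]],[1,[0.5,0.22,0],[0,0,0]]]'
python3 -m crank '[[1,[0.5,0.22,0],[0,0,0]],[1,[0.5,0.22,0],[0,0,0]],[1,[0.5,0.22,0],[0,0,0]],[1,[0.5,0.22,0],[0,0,0]],[1,[0.5,0.22,0],[0,0,0]]]'
python3 -m crank '[[1,[0.5,0.22,0],[0,0,0]],[1,[0.5,0.22,0],[0,0,0]],[1,[0.5,0.22,0],[0,0,0]],[1,[0.4,0.17,0],[0,0,0]],[1,[0.2,0.05,0],[0,0,0]]]'
python3 go.py 0.505 -0.0215 0.22 84.5
python3 -c "
from h import *
snap('wrist','w1.png')"
```

```text
clock: 1.65
position: [0.2861, -0.4191, 0.3251]
ee_rot: [0.74, 0.672, -0.0, -0.0]
ft_force: [0.7, -0.5, 0.2]
grip_width: 0.998
clock: 2.15
position: [0.3927, -0.2284, 0.3253]
ee_rot: [0.74, 0.672, -0.0, 0.0]
ft_force: [0.6, -0.3, -0.2]
grip_width: 0.998
clock: 2.65
position: [0.4794, -0.0661, 0.3253]
ee_rot: [0.739, 0.674, 0.0, -0.0]
ft_force: [-0.1, -0.5, -0.9]
grip_width: 1.006
pos [ 0.4794 -0.0661  0.3253] yaw 84.7 tilt 0.05 F [-0.1 -0.5 -0.9] grip 1.006 t 2.6
shift units (current axes) [0.584 0.267 1.316]  |d| mm 117
turn az units 0.005 ; shift in final axes [0.585 0.265 1.316]
level corr [ 0.    -0.001 -0.   ] q [ 0.81  0.03 -0.77  1.67  0.02  1.45 -0.06]
```

View pics/w1.png

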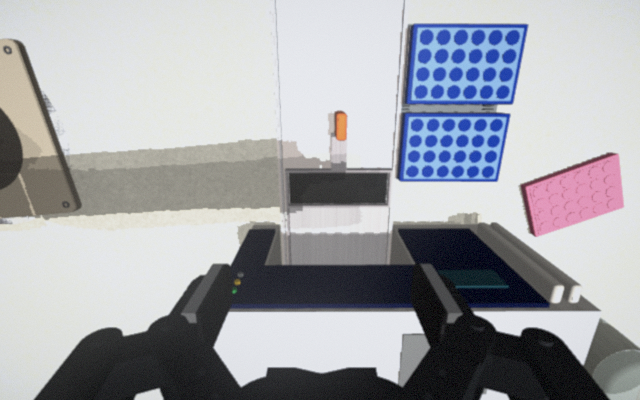

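```bash
python3 -c "
import cv2;a=cv2.imread('pics/w1.png');cv2.imwrite('pics/w1a.png',cv2.resize(a[0:220,250:550],None,fx=2.6,fy=2.6,interpolation=cv2.INTER_CUBIC))"
python3 - <<'E'
from h import *
np.set_printoptions(precision=4,suppress=True)
c=cam("wrist")
P2=np.array([ray(c,*q,.0512) for q in [(413,24),(528,25),(517,104),(408,104)]])
P1=np.array([ray(c,*q,.0512) for q in [(404,113),(510,114),(500,182),(399,180)]])
print(P2.mean(0),P1.mean(0))
d=P2.mean(0)-P1.mean(0);print(np.linalg.norm(d),np.degrees(np.arctan2(-d[0],d[1])))
for P in(P1,P2):
  a=P[1]+P[2]-P[0]-P[3];print(np.degrees(np.arctan2(a[1],a[0])),np.linalg.norm(a)/2)
print(ray(c,340,113,.09),ray(c,340,128,.09))
E
```

```text
[0.6572 0.0312 0.0512] [ 0.6464 -0.0634  0.0512]
0.09524612735514042 -6.544364348788116
-6.048576191342339 0.12947816311455346
-5.401908662151545 0.12888937073856993
[ 0.5066 -0.0054  0.09  ] [ 0.5055 -0.0214  0.09  ]
```

View pics/w1a.png

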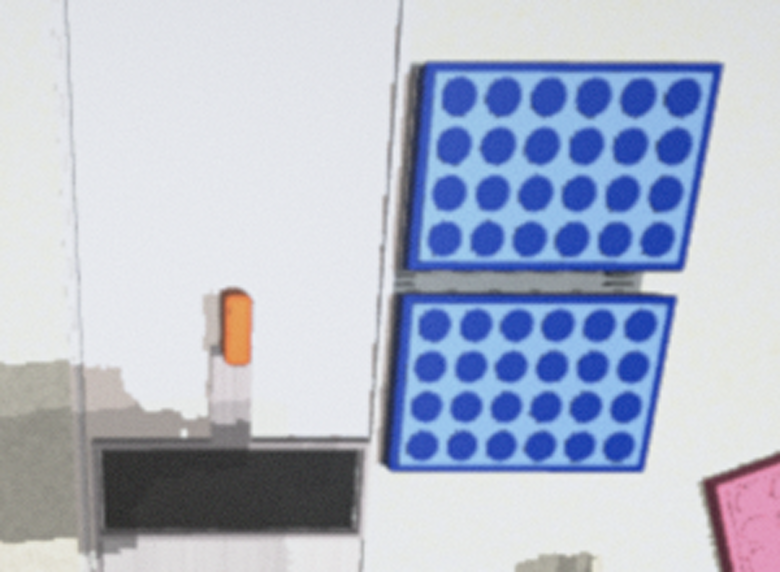

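```bash
python3 -m crank '[[1,[0.3,0.13,0.1],[0,0,0.01]],[1,[0.3,0.13,0.2],[0,0,0]],[1,[0,0,0.3],[0,0,0]],[1,[0,0,0.3],[0,0,0]],[0.0,[0,0,0.3],[0,0,0]]]'; python3 go.py 0.506 -0.020 0.078 84.2
python3 -c "
from h import *
snap('wrist','w2.png')"
```

```text
clock: 3.2
position: [0.5037, -0.0242, 0.2282]
ee_rot: [0.743, 0.67, -0.0, 0.0]
ft_force: [0.6, -0.2, 0.4]
grip_width: 0.857
pos [ 0.5037 -0.0242  0.2282] yaw 84.1 tilt 0.02 F [ 0.6 -0.2  0.4] grip 0.857 t 3.2
shift units (current axes) [0.055 0.024 1.878]  |d| mm 150
turn az units -0.003 ; shift in final axes [0.055 0.024 1.878]
level corr [-0.  0. -0.] q [ 0.72  0.16 -0.82  1.77  0.12  1.26 -0.24]
```

View pics/w2.png

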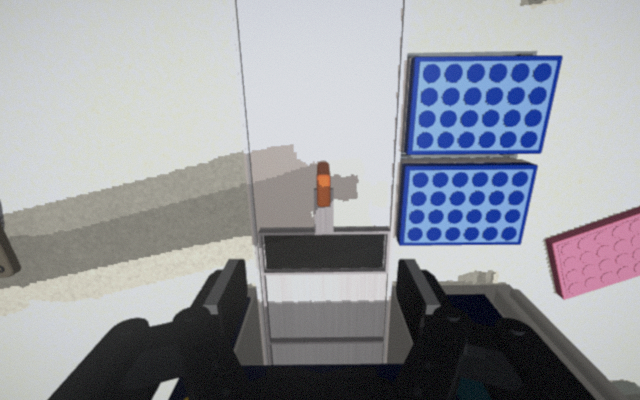

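```bash
python3 -m crank '[[0,[0.05,0.02,0.3],[0,0,0]],[0,[0,0,0.45],[0,0,0]],[0,[0,0,0.45],[0,0,0]],[0,[0,0,0.35],[0,0,0]],[0,[0,0,0.2],[0,0,0]]]'; python3 go.py 0.506 -0.020 0.078 84.2
python3 -m crank '[[0,[0,0,0.1],[0,0,0]],[-1,[0,0,0],[0,0,0]],[-1,[0,0,0],[0,0,0]],[-1,[0,0,0],[0,0,0]],[-1,[0,0,0],[0,0,0]]]' 30; python3 -m crank '[[-1,[0,0,0],[0,0,0]],[-1,[0,0,0],[0,0,0]],[-1,[0,0,0],[0,0,0]],[-1,[0,0,0],[0,0,0]],[-1,[0,0,0],[0,0,0]]]' 30; python3 go.py 0.506 -0.020 0.078 84.2
```

```text
clock: 3.75
position: [0.505, -0.0206, 0.0876]
ee_rot: [0.743, 0.669, -0.001, -0.001]
ft_force: [0.3, -0.1, 0.2]
grip_width: 0.496
pos [ 0.505  -0.0206  0.0876] yaw 84.0 tilt 0.14 F [ 0.3 -0.1  0.2] grip 0.496 t 3.8
shift units (current axes) [0.009 0.012 0.12 ]  |d| mm 10
turn az units -0.004 ; shift in final axes [0.009 0.012 0.12 ]
level corr [-0.003  0.    -0.   ] q [ 0.64  0.34 -0.78  1.92  0.28  1.   -0.37]
clock: 4.25
position: [0.5069, -0.0202, 0.0826]
ee_rot: [0.743, 0.67, 0.001, 0.001]
ft_force: [-0.5, -0.1, 6.4]
grip_width: 0.133
clock: 4.75
position: [0.5069, -0.0202, 0.0826]
ee_rot: [0.743, 0.67, 0.001, 0.001]
ft_force: [-0.6, -0.1, 6.7]
grip_width: 0.135
pos [ 0.5069 -0.0202  0.0826] yaw 84.1 tilt 0.13 F [-0.6 -0.1  6.7] grip 0.135 t 4.8
shift units (current axes) [ 0.001 -0.012  0.057]  |d| mm 5
turn az units -0.003 ; shift in final axes [ 0.001 -0.012  0.057]
level corr [ 0.003  0.001 -0.   ] q [ 0.63  0.35 -0.77  1.92  0.29  0.98 -0.38]
```

```bash
python3 -m crank '[[-1,[0.05,0,-0.05],[0,0,0]],[-1,[0.2,0,0],[0,0,0]],[-1,[0.3,0,0],[0,0,0]],[-1,[0.3,0,0],[0,0,0]],[-1,[0.3,0,0],[0,0,0]]]'; python3 -m crank '[[-1,[0.3,0,0],[0,0,0]],[-1,[0.3,0,0],[0,0,0]],[-1,[0.3,0,0],[0,0,0]],[-1,[0.3,0,0],[0,0,0]],[-1,[0.2,0,0],[0,0,0]]]';python3 go.py 0.528 0.199 0.08 84.2
python3 -c "
from h import *
snap('top','t3.png',(250,150,450,300),4)"
```

```text
clock: 5.25
position: [0.5152, 0.0721, 0.0854]
ee_rot: [0.743, 0.669, -0.0, -0.0]
ft_force: [0.6, -0.7, -3.5]
grip_width: 0.141
clock: 5.75
position: [0.5265, 0.1846, 0.0854]
ee_rot: [0.742, 0.67, -0.0, -0.0]
ft_force: [-0.7, -0.9, -2.9]
grip_width: 0.134
pos [0.5265 0.1846 0.0854] yaw 84.1 tilt 0.04 F [-0.7 -0.9 -2.9] grip 0.134 t 5.8
shift units (current axes) [ 0.181 -0.     0.067]  |d| mm 15
turn az units -0.002 ; shift in final axes [ 0.181 -0.     0.067]
level corr [-0.001 -0.    -0.   ] q [ 0.25  0.47 -0.81  1.79  0.39  1.05 -0.81]
```

View pics/t3.png

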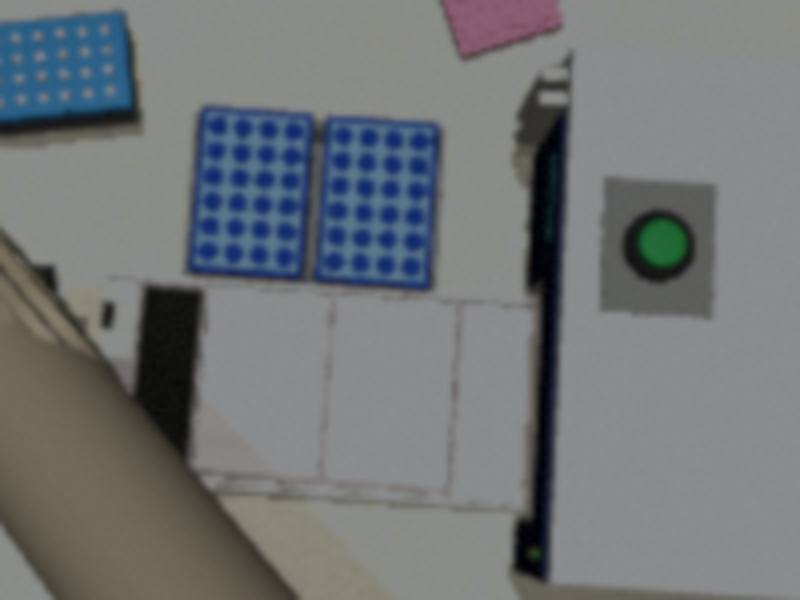

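Tray came along: bay walls now at crop x≈330 and 455, about 10–15 mm short of the stop. I'll pull gently to the stop while watching the force.

```bash
python3 -m crank '[[-1,[0.05,0,0],[0,0,0]],[-1,[0.03,0,0],[0,0,0]],[-1,[0.03,0,0],[0,0,0]],[-1,[0.03,0,0],[0,0,0]],[-1,[0.0,0,0],[0,0,0]]]'; python3 -m crank '[[-1,[0.03,0,0],[0,0,0]],[-1,[0.03,0,0],[0,0,0]],[-1,[0.02,0,0],[0,0,0]],[-1,[0.02,0,0],[0,0,0]],[-1,[0.0,0,0],[0,0,0]]]';python3 go.py 0.528 0.199 0.08 84.2
```

```text
clock: 6.3
position: [0.5281, 0.1936, 0.0852]
ee_rot: [0.743, 0.669, -0.0, -0.0]
ft_force: [-1.0, -1.6, -4.4]
grip_width: 0.138
clock: 6.8
position: [0.5289, 0.202, 0.0852]
ee_rot: [0.743, 0.67, -0.0, -0.0]
ft_force: [-2.5, -1.4, -3.7]
grip_width: 0.135
pos [0.5289 0.202  0.0852] yaw 84.1 tilt 0.02 F [-2.5 -1.4 -3.7] grip 0.135 t 6.8
shift units (current axes) [-0.039 -0.007  0.065]  |d| mm 6
turn az units -0.003 ; shift in final axes [-0.039 -0.007  0.065]
level corr [-0.  0. -0.] q [ 0.21  0.49 -0.8   1.77  0.4   1.06 -0.84]
```

```bash
python3 -m crank '[[-1,[0.02,0,0],[0,0,0]],[-1,[0.02,0,0],[0,0,0]],[-1,[0.02,0,0],[0,0,0]],[-1,[0.02,0,0],[0,0,0]],[-1,[0.0,0,0],[0,0,0]]]'; python3 -m crank '[[-1,[0.02,0,0],[0,0,0]],[-1,[0.02,0,0],[0,0,0]],[-1,[0.02,0,0],[0,0,0]],[-1,[0.0,0,0],[0,0,0]],[-1,[0.0,0,0],[0,0,0]]]';python3 go.py 0.528 0.199 0.08 84.2
```

```text
clock: 7.3
position: [0.5289, 0.2035, 0.0839]
ee_rot: [0.743, 0.669, -0.004, 0.002]
ft_force: [-7.1, -16.7, -0.6]
grip_width: 0.132
clock: 7.8
position: [0.5288, 0.2054, 0.0826]
ee_rot: [0.744, 0.668, -0.006, 0.002]
ft_force: [-6.8, -24.2, -6.2]
grip_width: 0.132
pos [0.5288 0.2054 0.0826] yaw 83.9 tilt 0.79 F [ -6.8 -24.2  -6.2] grip 0.132 t 7.8
shift units (current axes) [-0.08  -0.001  0.033]  |d| mm 7
turn az units -0.008 ; shift in final axes [-0.08  -0.002  0.033]
level corr [-0.007  0.016  0.   ] q [ 0.19  0.5  -0.8   1.76  0.41  1.07 -0.86]
```

```bash
python3 -m crank '[[-1,[-0.06,0,0],[0,0,0]],[-1,[-0.05,0,0],[0,0,0]],[-1,[0,0,0],[0,0,0]],[0,[0,0,0],[0,0,0]],[0,[0,0,0],[0,0,0]]]';python3 go.py 0.528 0.199 0.08 84.2; python3 -m crank '[[0,[0,0,0],[0,0,0]],[0,[0,0,-0.2],[0,0,0]],[0,[0,0,-0.5],[0,0,0]],[0,[0,0,-0.6],[0,0,0]],[0,[0,0,-0.6],[0,0,0]]]';python3 -m crank '[[0,[-0.4,0,-0.3],[0,0,0]],[0,[-0.5,0,0],[0,0,0]],[0,[-0.5,0,0],[0,0,0]],[0,[-0.2,0,0],[0,0,0]],[0,[0,0,0],[0,0,0]]]'; python3 go.py 0.528 0.199 0.08 84.2
python3 -c "
from h import *
snap('wrist','w3.png')"
```

```text
clock: 8.3
position: [0.5301, 0.2052, 0.0861]
ee_rot: [0.743, 0.67, 0.001, 0.0]
ft_force: [0.1, 0.2, 0.2]
grip_width: 0.463
pos [0.5301 0.2052 0.0861] yaw 84.1 tilt 0.15 F [0.1 0.2 0.2] grip 0.463 t 8.3
shift units (current axes) [-0.081 -0.019  0.076]  |d| mm 9
turn az units -0.002 ; shift in final axes [-0.081 -0.019  0.076]
level corr [ 0.003 -0.002 -0.   ] q [ 0.2   0.49 -0.8   1.76  0.4   1.06 -0.84]
clock: 8.8
position: [0.5289, 0.2048, 0.2404]
ee_rot: [0.742, 0.67, 0.0, 0.0]
ft_force: [1.4, -0.3, -0.2]
grip_width: 0.5
clock: 9.3
position: [0.5163, 0.0743, 0.2626]
ee_rot: [0.744, 0.668, 0.0, 0.001]
ft_force: [0.2, 0.3, 0.0]
grip_width: 0.502
pos [0.5163 0.0743 0.2626] yaw 83.8 tilt 0.13 F [0.2 0.3 0. ] grip 0.502 t 9.3
shift units (current axes) [ 1.568 -0.026  2.281]  |d| mm 221
turn az units -0.008 ; shift in final axes [ 1.568 -0.016  2.281]
level corr [0.002 0.002 0.   ] q [ 0.53  0.18 -0.84  1.68  0.14  1.34 -0.44]
```

View pics/w3.png

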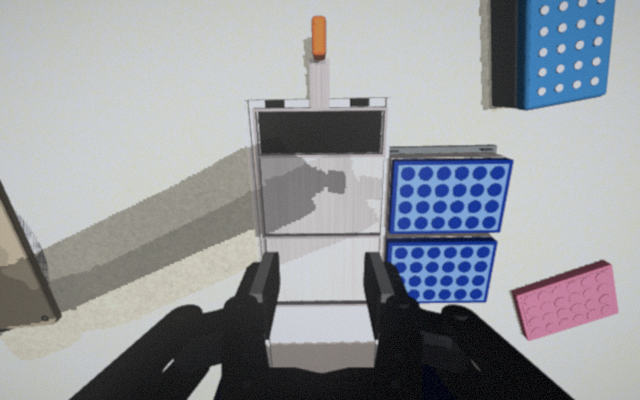

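```bash
cat > model.py <<'E'
from h import *
TAB=np.array([.529,.203]);YAW=np.radians(-5.7)
X=np.array([np.cos(YAW),np.sin(YAW)]);Y=np.array([-X[1],X[0]])
O=TAB-.378*Y
def W(x,y,z): return np.array([*(O+x*X+y*Y),z])
def inv(p): d=np.array(p)[:2]-O;return np.array([d@X,d@Y])
E
python3 - <<'E'
from model import *
im=cv2.imread('pics/raw_w3.png');c=cam("wrist")
def rect(x0,x1,y0,y1,z,col):
    p=np.array([proj(c,W(*q,z)) for q in[(x0,y0),(x1,y0),(x1,y1),(x0,y1)]])
    cv2.polylines(big,[np.int32(np.round((p-[230,0]+.5)*2.4))],True,col,1)
big=cv2.resize(im[0:240,230:560],None,fx=2.4,fy=2.4,interpolation=cv2.INTER_CUBIC)
for yc in(.219,.122):
    rect(.0795,.2073,yc-.04275,yc+.04275,.0512,(0,0,255))
    rect(-.0675,.0705,yc-.047,yc+.047,.042,(0,200,0))
rect(-.0675,.0675,.269,.315,.042,(0,255,255))
rect(-.006,.006,.363,.393,.09,(255,0,0))
cv2.imwrite('pics/w3o.png',big)
E
```

```text
(no output)
```

View pics/w3o.png

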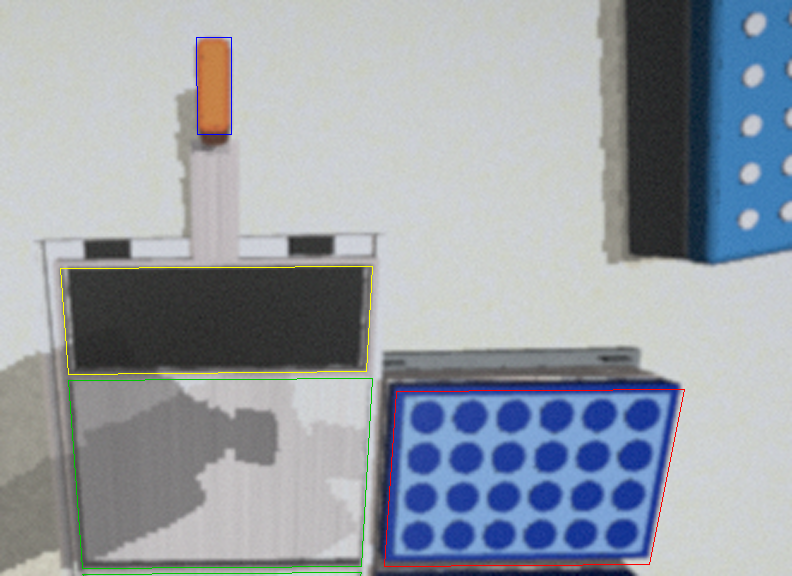

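```bash
python3 -m crank '[[-0.2,[0,0,0],[0,0,0.1]],[-0.2,[0,0,0],[0,0,0.18]],[-0.2,[0,0,0],[0,0,0.18]],[-0.2,[0,0,0],[0,0,0.18]],[-0.2,[0,0,0],[0,0,0.18]]]'
python3 -m crank '[[-0.2,[0,0,0],[0,0,0.18]],[-0.2,[0,0,0],[0,0,0.18]],[-0.2,[0,0,0],[0,0,0.18]],[-0.2,[0,0,0],[0,0,0.18]],[-0.2,[0,0,0],[0,0,0.18]]]'
python3 -m crank '[[-0.2,[0,0,0],[0,0,0.18]],[-0.2,[0,0,0],[0,0,0.18]],[-0.2,[0,0,0],[0,0,0.09]],[-0.2,[0,0,0],[0,0,0]],[-0.2,[0,0,0],[0,0,0]]]'
python3 -c "
from model import *
print(W(.1,.19,.25))
snap('wrist','w4.png')"; python3 go.py 0.61 0.005 0.26 -5.7
```

```text
clock: 9.85
position: [0.516, 0.0793, 0.262]
ee_rot: [0.917, 0.399, 0.001, -0.0]
ft_force: [0.1, 0.5, -0.6]
grip_width: 0.405
clock: 10.35
position: [0.516, 0.0793, 0.262]
ee_rot: [0.998, 0.057, 0.0, -0.0]
ft_force: [-0.0, -0.0, 0.0]
grip_width: 0.404
clock: 10.85
position: [0.516, 0.0784, 0.2617]
ee_rot: [0.993, -0.116, 0.0, -0.0]
ft_force: [-0.5, -0.5, 0.7]
grip_width: 0.399
[0.60983344 0.00599758 0.25      ]
pos [0.516  0.078  0.2616] yaw -13.4 tilt 0.03 F [ 0.4 -0.8 -0.5] grip 0.404 t 10.9
shift units (current axes) [1.354 0.617 0.02 ]  |d| mm 119
turn az units -0.170 ; shift in final axes [1.26  0.792 0.02 ]
level corr [-0. -0.  0.] q [ 0.39  0.16 -0.68  1.69  0.1   1.33 -2.12]
```

View pics/w4.png

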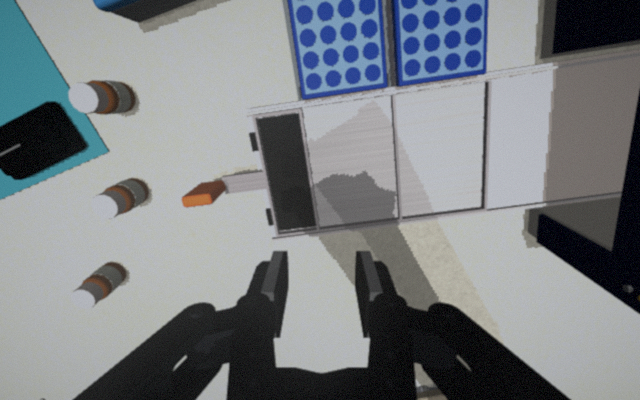

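```bash
cat > ov.py <<'E'
import sys;from model import *
def overlay(raw,out,x0,y0,x1,y1,s,c,rects):
    im=cv2.imread(raw);big=cv2.resize(im[y0:y1,x0:x1],None,fx=s,fy=s,interpolation=cv2.INTER_CUBIC)
    for a,b,d,e,z,col in rects:
        p=np.array([proj(c,W(*q,z)) for q in[(a,d),(b,d),(b,e),(a,e)]])
        cv2.polylines(big,[np.int32(np.round((p-[x0,y0]+.5)*s*8))],True,col,1,cv2.LINE_AA,3)
    cv2.imwrite(out,big)
RS=[(.0795,.2073,yc-.04275,yc+.04275,.0512,(0,0,255)) for yc in(.219,.122)]+[(-.0675,.0705,yc-.047,yc+.047,.042,(0,200,0)) for yc in(.219,.122)]+[(-.0675,.0675,.269,.315,.042,(0,255,255)),(-.006,.006,.363,.393,.09,(255,0,0))]
E
python3 -c "
from ov import *
overlay('pics/raw_w4.png','pics/w4o.png',170,0,520,250,2.2,cam('wrist'),RS)"
```

```text
(no output)
```

View pics/w4o.png

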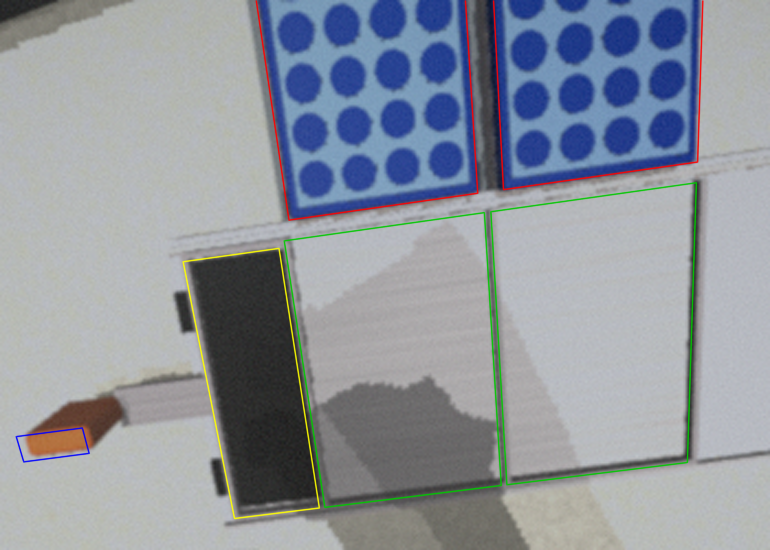

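```bash
python3 -c "
from model import *
print(W(0,.338,.085))"; python3 go.py 0.525 0.163 0.087 -5.7
```

```text
[0.52502721 0.16319778 0.085     ]
pos [0.516  0.078  0.2616] yaw -13.4 tilt 0.03 F [ 0.4 -0.8 -0.5] grip 0.404 t 10.9
shift units (current axes) [-0.137 -1.058  2.183]  |d| mm 194
turn az units -0.170 ; shift in final axes [ 0.006 -1.067  2.183]
level corr [-0. -0.  0.] q [ 0.39  0.16 -0.68  1.69  0.1   1.33 -2.12]
```

```bash
python3 -m crank '[[-1,[0,0,0],[0,0,-0.17]],[-1,[0,-0.4,0],[0,0,0]],[-1,[0,-0.4,0.2],[0,0,0]],[-1,[0,-0.27,0.5],[0,0,0]],[-1,[0,0,0.5],[0,0,0]]]'; python3 go.py 0.525 0.163 0.087 -5.7
```

```text
clock: 11.4
position: [0.5248, 0.1665, 0.1651]
ee_rot: [0.999, -0.048, 0.001, -0.001]
ft_force: [0.5, -0.2, -1.0]
grip_width: -0.002
pos [0.5248 0.1665 0.1651] yaw -5.6 tilt 0.20 F [ 0.5 -0.2 -1. ] grip -0.002 t 11.4
shift units (current axes) [0.005 0.046 0.976]  |d| mm 78
turn az units 0.003 ; shift in final axes [0.005 0.046 0.976]
level corr [-0.004 -0.002  0.   ] q [ 0.23  0.32 -0.73  1.74  0.23  1.16 -2.23]
```

```bash
python3 -c "
from h import *
snap('wrist','w5.png')"; python3 -m crank '[[-1,[0,0.04,0.2],[0,0,0]],[-1,[0,0,0.3],[0,0,0]],[-1,[0,0,0.3],[0,0,0]],[-1,[0,0,0.15],[0,0,0]],[-1,[0,0,0],[0,0,0]]]'; python3 go.py 0.525 0.163 0.087 -5.7
```

```text
clock: 11.95
position: [0.524, 0.1585, 0.0886]
ee_rot: [0.999, -0.052, -0.001, 0.0]
ft_force: [0.3, 0.6, 0.7]
grip_width: -0.003
pos [0.524  0.1585 0.0886] yaw -5.9 tilt 0.13 F [0.3 0.6 0.7] grip -0.003 t 11.9
shift units (current axes) [ 0.007 -0.057  0.02 ]  |d| mm 5
turn az units -0.005 ; shift in final axes [ 0.007 -0.057  0.02 ]
level corr [0.001 0.003 0.   ] q [ 0.21  0.41 -0.69  1.82  0.3   1.03 -2.28]
```

View pics/w5.png

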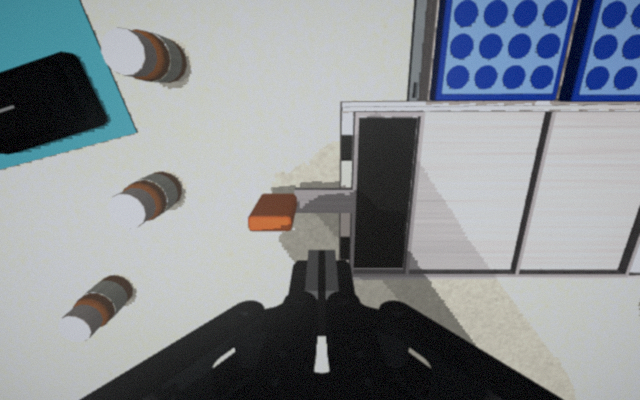

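Jaws are shut and down in the gap between the bottle bay and the tab, so I'll push the tab outward gently.

```bash
python3 -m crank '[[-1,[0,-0.05,0],[0,0,0]],[-1,[0,-0.05,0],[0,0,0]],[-1,[0,-0.05,0],[0,0,0]],[-1,[0,-0.03,0],[0,0,0]],[-1,[0,0,0],[0,0,0]]]';python3 -m crank '[[-1,[0,-0.03,0],[0,0,0]],[-1,[0,-0.03,0],[0,0,0]],[-1,[0,-0.03,0],[0,0,0]],[-1,[0,-0.03,0],[0,0,0]],[-1,[0,0,0],[0,0,0]]]'
```

```text
clock: 12.45
position: [0.5264, 0.1732, 0.0897]
ee_rot: [0.999, -0.052, 0.0, 0.0]
ft_force: [0.2, -0.1, 0.8]
grip_width: 0.003
clock: 12.95
position: [0.5263, 0.1772, 0.0871]
ee_rot: [0.999, -0.054, -0.002, 0.004]
ft_force: [-0.8, -17.0, -6.0]
grip_width: -0.0
```

```bash
python3 -m crank '[[-1,[0,-0.03,0],[0,0,0]],[-1,[0,-0.02,0],[0,0,0]],[-1,[0,0,0],[0,0,0]],[-1,[0,0.12,0],[0,0,0]],[-1,[0,0.1,0],[0,0,0]]]';python3 -m crank '[[-1,[0,0.05,-0.2],[0,0,0]],[-1,[0,0,-0.5],[0,0,0]],[-1,[0,0,-0.6],[0,0,0]],[-1,[0,0,-0.6],[0,0,0]],[-1,[0,0.2,-0.1],[0,0,0]]]'
python3 -m crank '[[-0.2,[0.3,0.5,0],[0,0,0]],[-0.2,[0.3,0.5,0],[0,0,0]],[-0.2,[0.3,0.5,0],[0,0,0]],[-0.2,[0.2,0.2,0],[0,0,0]],[-0.2,[0,0,0],[0,0,0]]]'; python3 -c "
from ov import *
c=snap('wrist','w6.png')
overlay('pics/raw_w6.png','pics/w6o.png',0,0,640,300,1.25,c,RS)"
```

```text
clock: 13.45
position: [0.5256, 0.1685, 0.089]
ee_rot: [0.999, -0.052, -0.0, 0.0]
ft_force: [-0.9, -0.1, 0.5]
grip_width: 0.001
clock: 13.95
position: [0.5249, 0.1536, 0.2568]
ee_rot: [0.999, -0.049, 0.005, -0.002]
ft_force: [0.3, 0.1, -0.4]
grip_width: -0.003
clock: 14.45
position: [0.5984, 0.0017, 0.2501]
ee_rot: [0.999, -0.054, 0.001, -0.0]
ft_force: [-0.4, 0.4, -0.2]
grip_width: 0.402
```

View pics/w6o.png

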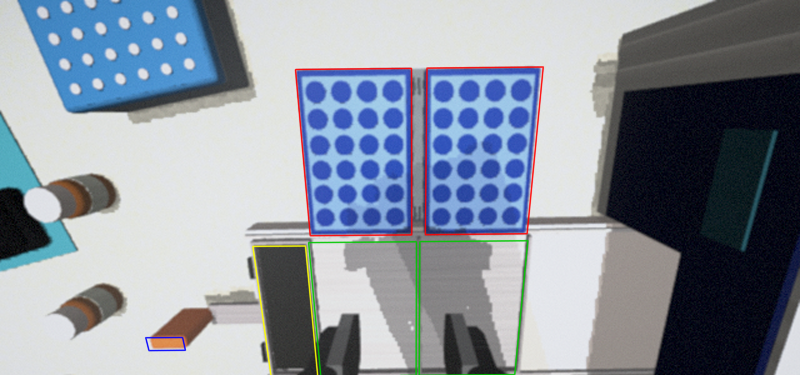

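```bash
python3 - <<'E'
from model import *
i=manip.camera_info("wrist");K=np.array(i["K"]);M=np.linalg.inv(np.array(i["mount"]))
for x in(.011,0.0):
  for z in(.009,.013,.016,.019,.022):
    q=M@[x,.02,z,1];p=K@q[:3];print(x,z,p[:2]/p[2])
c=cam("top");p=ray(c,371,142,.014);print("pink",p,inv(p))
for q in[(354,127),(378,121),(390,158),(367,163)]: print(inv(ray(c,*q,.014)))
for y in(.122,.219): print(W(.235,y,.1), W(.0755,y,.06))
E
python3 go.py 0.76 0.019 0.13 -5.7
```

```text
0.011 0.009 [362.8237906  261.03019773]
0.011 0.013 [361.77783047 256.77071154]
0.011 0.016 [361.02718717 253.71385053]
0.011 0.019 [360.30378461 250.76792254]
0.011 0.022 [359.60616636 247.92699657]
0.0 0.009 [361.84411891 281.47362346]
0.0 0.013 [360.8465307  276.81203145]
0.0 0.016 [360.12986446 273.46314898]
0.0 0.019 [359.43862193 270.23306803]
0.0 0.022 [358.77147384 267.11557704]
pink [ 0.83502835 -0.1589184   0.014     ] [0.34046086 0.04826574]
[0.38588585 0.10533987]
[0.41146492 0.03014787]
[ 0.2928086  -0.01458525]
[0.27121958 0.0566965 ]
[ 0.7374122  -0.07507437  0.1       ] [ 0.57870084 -0.05923287  0.06      ]
[0.74704622 0.02144602 0.1       ] [0.58833486 0.03728752 0.06      ]
pos [0.5975 0.0044 0.2502] yaw -6.0 tilt 0.08 F [-0.3  0.3 -0.1] grip 0.402 t 14.5
shift units (current axes) [ 1.999 -0.393  1.505]  |d| mm 203
turn az units -0.007 ; shift in final axes [ 2.001 -0.381  1.505]
level corr [-0.001 -0.001  0.   ] q [ 0.43  0.34 -0.64  1.52  0.2   1.35 -1.91]
```

View pics/raw_w6.png

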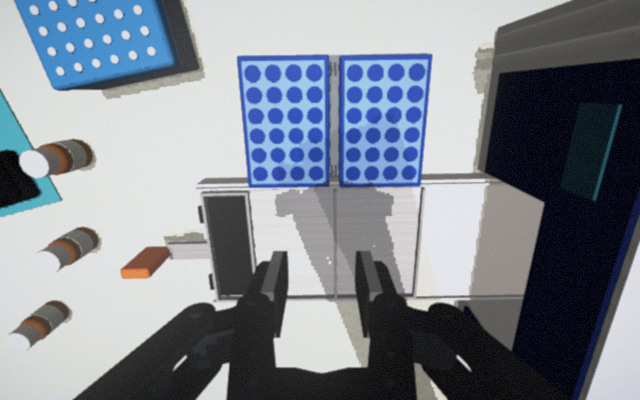

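```bash
python3 -m crank '[[-0.2,[0.2,-0.03,0.1],[0,0,0]],[-0.2,[0.45,-0.06,0.3],[0,0,0]],[-0.2,[0.45,-0.06,0.3],[0,0,0]],[-0.2,[0.45,-0.04,0.3],[0,0,0]],[-0.2,[0.3,0,0.2],[0,0,-0.007]]]';  python3 go.py 0.747 0.0214 0.059 -5.7; python3 -c "
from ov import *
c=snap('wrist','w7.png')"
```

```text
clock: 15.0
position: [0.7466, 0.0077, 0.1521]
ee_rot: [0.999, -0.048, -0.001, -0.001]
ft_force: [-0.2, 0.4, -0.5]
grip_width: 0.399
pos [0.7466 0.0077 0.1521] yaw -5.5 tilt 0.12 F [-0.2  0.4 -0.5] grip 0.399 t 15.0
shift units (current axes) [-0.011 -0.169  1.164]  |d| mm 94
turn az units 0.005 ; shift in final axes [-0.011 -0.169  1.164]
level corr [-0.002  0.001  0.   ] q [ 0.26  0.73 -0.56  1.17  0.37  1.34 -1.93]
```

View pics/w7.png

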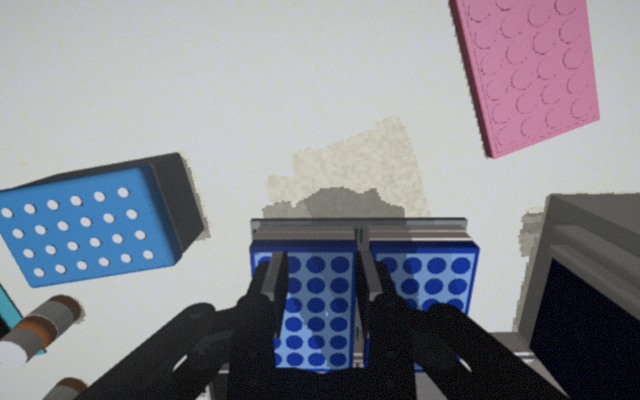

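```bash
python3 -m crank '[[-0.2,[0,-0.12,0],[0,0,0]],[-0.2,[0,-0.05,0.3],[0,0,0]],[-0.2,[0,0,0.35],[0,0,0]],[-0.2,[0,0,0.2],[0,0,0]],[-0.2,[0,0,0],[0,0,0]]]';  python3 go.py 0.747 0.0214 0.059 -5.7
```

```text
clock: 15.55
position: [0.7456, 0.0195, 0.0843]
ee_rot: [0.999, -0.048, -0.001, -0.0]
ft_force: [-0.7, 0.9, 0.5]
grip_width: 0.4
pos [0.7456 0.0195 0.0843] yaw -5.5 tilt 0.15 F [-0.7  0.9  0.5] grip 0.400 t 15.6
shift units (current axes) [ 0.016 -0.025  0.316]  |d| mm 25
turn az units 0.003 ; shift in final axes [ 0.016 -0.025  0.316]
level corr [-0.     0.003 -0.   ] q [ 0.24  0.78 -0.55  1.23  0.4   1.24 -1.97]
```

```bash
python3 -m crank '[[-0.2,[0.02,-0.02,0.15],[0,0,0]],[-0.2,[0,0,0.1],[0,0,0]],[-0.2,[0,0,0.06],[0,0,0]],[-0.2,[0,0,0],[0,0,0]],[-0.2,[0,0,0],[0,0,0]]]';  python3 go.py 0.747 0.0214 0.059 -5.7;python3 -c "
from ov import *
c=snap('wrist','w8.png')"
```

```text
clock: 16.05
position: [0.749, 0.0197, 0.0608]
ee_rot: [0.999, -0.049, 0.0, -0.0]
ft_force: [-0.3, -0.4, 0.5]
grip_width: 0.397
pos [0.749  0.0197 0.0608] yaw -5.6 tilt 0.02 F [-0.3 -0.4  0.5] grip 0.397 t 16.1
shift units (current axes) [-0.027 -0.018  0.022]  |d| mm 3
turn az units 0.002 ; shift in final axes [-0.027 -0.018  0.022]
level corr [-0. -0. -0.] q [ 0.24  0.81 -0.54  1.24  0.41  1.2  -1.98]
```

View pics/w8.png

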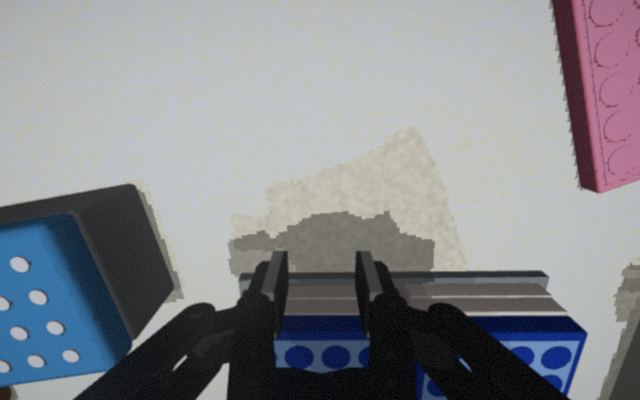

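```bash
python3 -m crank '[[-0.2,[-0.1,-0.01,0.01],[0,0,0]],[-0.2,[-0.1,-0.01,0.01],[0,0,0]],[-0.2,[-0.1,0,0],[0,0,0]],[-0.2,[-0.1,0,0],[0,0,0]],[-0.2,[-0.1,0,0],[0,0,0]]]';  python3 -m crank '[[-0.2,[-0.1,0,0],[0,0,0]],[-0.2,[-0.1,0,0],[0,0,0]],[-0.2,[-0.1,0,0],[0,0,0]],[-0.2,[-0.1,0,0],[0,0,0]],[-0.2,[-0.05,0,0],[0,0,0]]]'; python3 go.py 0.5883 0.0373 0.0595 -5.7;python3 -c "
from ov import *
c=snap('wrist','w9.png')
c=snap('scene','s9.png',(200,150,400,300),4)"
```

```text
clock: 16.6
position: [0.7085, 0.0253, 0.0591]
ee_rot: [0.999, -0.049, 0.0, 0.0]
ft_force: [1.5, 0.3, -0.6]
grip_width: 0.403
clock: 17.1
position: [0.6728, 0.0289, 0.0591]
ee_rot: [0.999, -0.049, 0.0, 0.0]
ft_force: [1.3, -0.8, 0.5]
grip_width: 0.4
pos [0.6728 0.0289 0.0591] yaw -5.6 tilt 0.01 F [ 1.3 -0.8  0.5] grip 0.400 t 17.1
shift units (current axes) [-1.061e+00 -1.000e-03 -5.000e-03]  |d| mm 85
turn az units 0.002 ; shift in final axes [-1.061e+00  1.000e-03 -5.000e-03]
level corr [ 0. -0. -0.] q [ 0.29  0.67 -0.57  1.49  0.39  1.1  -2.03]
```

View pics/w9.png

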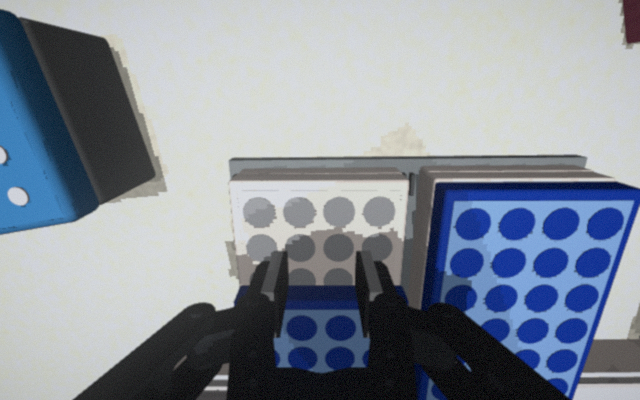

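View pics/s9.png

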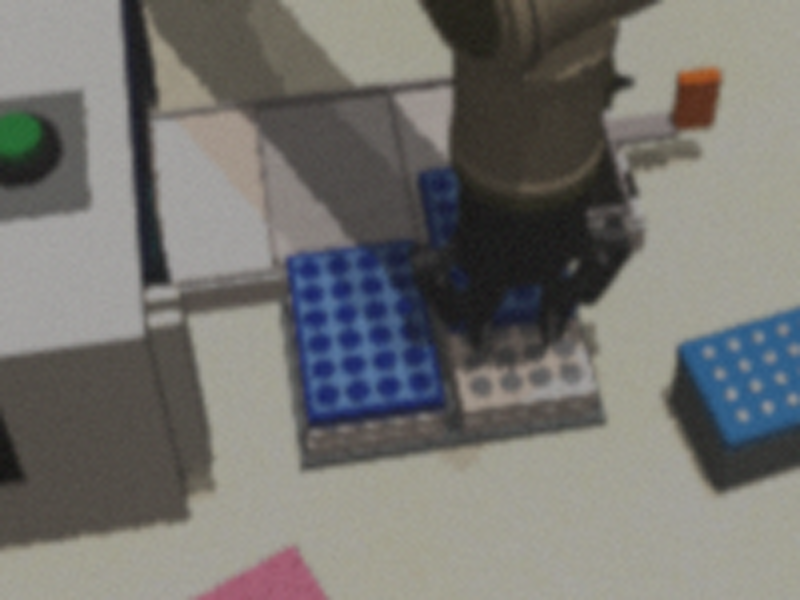

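```bash
python3 -m crank '[[-0.2,[-0.1,0,0],[0,0,0]],[-0.2,[-0.1,0,0],[0,0,0]],[-0.2,[-0.1,0,0],[0,0,0]],[-0.2,[-0.1,0,0],[0,0,0]],[-0.2,[-0.1,0,0],[0,0,0]]]';  python3 -m crank '[[-0.2,[-0.1,0,0],[0,0,0]],[-0.2,[-0.1,0,0],[0,0,0]],[-0.2,[-0.1,0,0],[0,0,0]],[-0.2,[-0.08,0,0],[0,0,0]],[-0.2,[0,0,0],[0,0,0]]]'; python3 go.py 0.5883 0.0373 0.0595 -5.7;python3 -c "
from ov import *
c=snap('wrist','w10.png')
c=snap('scene','s10.png',(200,150,400,300),4)"
```

```text
clock: 17.7
position: [0.6331, 0.0328, 0.0592]
ee_rot: [0.999, -0.049, 0.0, 0.0]
ft_force: [2.3, 0.5, 1.9]
grip_width: 0.395
clock: 18.2
position: [0.6022, 0.0358, 0.0587]
ee_rot: [0.999, -0.049, -0.001, 0.0]
ft_force: [-0.5, 0.3, -0.0]
grip_width: 0.401
pos [0.6022 0.0358 0.0587] yaw -5.6 tilt 0.07 F [-0.5  0.3 -0. ] grip 0.401 t 18.2
shift units (current axes) [-0.175 -0.001 -0.01 ]  |d| mm 14
turn az units 0.002 ; shift in final axes [-0.175 -0.001 -0.01 ]
level corr [ 0.001  0.001 -0.   ] q [ 0.34  0.54 -0.61  1.69  0.35  1.02 -2.05]
```

View pics/w10.png

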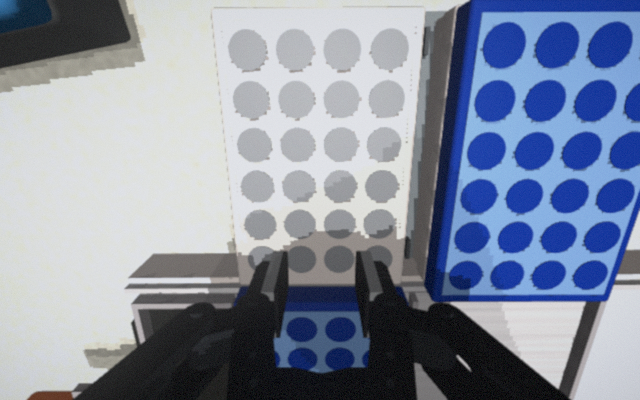

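View pics/s10.png

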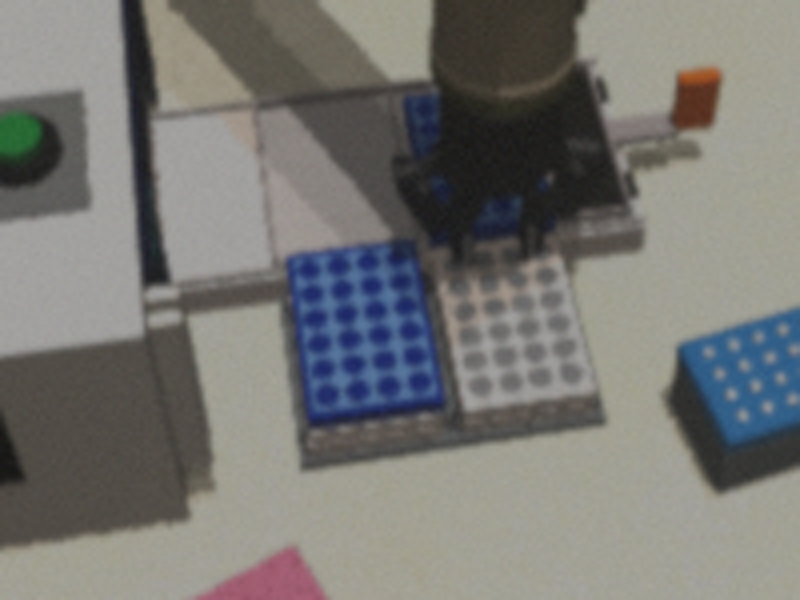

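```bash
python3 -m crank '[[-0.2,[-0.04,0,0],[0,0,0]],[-0.2,[-0.04,0,0],[0,0,0]],[-0.2,[-0.04,0,0],[0,0,0]],[-0.2,[-0.03,0,0],[0,0,0]],[-0.2,[0,0,0],[0,0,0]]]';  python3 go.py 0.5883 0.0373 0.0595 -5.7;python3 -c "
from ov import *
c=snap('wrist','w11.png')"
```

```text
clock: 18.8
position: [0.591, 0.0369, 0.0589]
ee_rot: [0.999, -0.049, -0.0, 0.0]
ft_force: [0.6, -0.1, -0.5]
grip_width: 0.4
pos [0.591  0.0369 0.0589] yaw -5.6 tilt 0.02 F [ 0.6 -0.1 -0.5] grip 0.400 t 18.8
shift units (current axes) [-0.035 -0.001 -0.007]  |d| mm 3
turn az units 0.002 ; shift in final axes [-0.035 -0.001 -0.007]
level corr [0. 0. 0.] q [ 0.35  0.52 -0.61  1.72  0.34  1.01 -2.06]
```

View pics/w11.png

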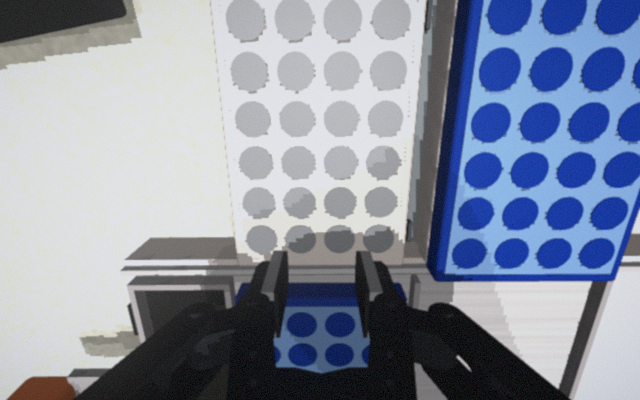

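```bash
python3 -c "
import cv2;a=cv2.imread('pics/raw_w11.png');cv2.imwrite('pics/w11a.png',cv2.resize(a[220:330,200:460],None,fx=3,fy=3,interpolation=cv2.INTER_CUBIC))
from model import *
c=cam('wrist')
for v in (265,270,275,280,285,290): print(v,inv(ray(c,320,v,.034)),inv(ray(c,320,v,.0484)))
"
```

```text
265 [0.07792639 0.21880667] [0.08642242 0.21875685]
270 [0.07493219 0.21880777] [0.08372439 0.21875784]
275 [0.07190245 0.21880887] [0.08099433 0.21875884]
280 [0.06883653 0.21880999] [0.07823167 0.21875985]
285 [0.06573376 0.21881113] [0.07543581 0.21876087]
290 [0.0625935  0.21881228] [0.07260616 0.2187619 ]
```

View pics/w11a.png

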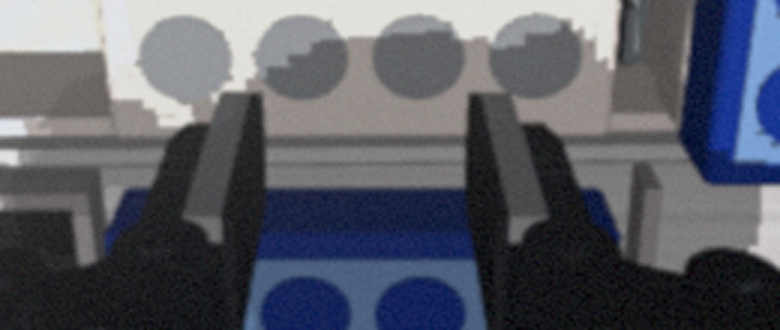

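```bash
python3 -m crank '[[-0.2,[-0.015,0,0],[0,0,0]],[-0.2,[-0.015,0,0],[0,0,0]],[-0.2,[0,0,0],[0,0,0]],[-0.2,[0.1,0,0],[0,0,0]],[-0.2,[0.1,0,0],[0,0,0]]]';  python3 -m crank '[[-0.2,[0,0,-0.3],[0,0,0]],[-0.2,[0,0,-0.5],[0,0,0]],[-0.2,[0.4,0.1,-0.3],[0,0,0]],[-0.2,[0.4,0.2,0],[0,0,0]],[-0.2,[0.1,0.1,0],[0,0,0]]]'; python3 go.py 0.738 -0.075 0.0595 -5.7;python3 -c "
from ov import *
c=snap('wrist','w12.png')"
```

```text
clock: 19.35
position: [0.6056, 0.0354, 0.059]
ee_rot: [0.999, -0.049, 0.0, 0.0]
ft_force: [-0.5, -0.2, 0.2]
grip_width: 0.399
clock: 19.85
position: [0.6765, -0.006, 0.1474]
ee_rot: [0.999, -0.05, 0.001, 0.0]
ft_force: [-1.0, -1.4, -1.0]
grip_width: 0.399
pos [ 0.6765 -0.006   0.1474] yaw -5.8 tilt 0.15 F [-1.  -1.4 -1. ] grip 0.399 t 19.9
shift units (current axes) [0.849 0.78  1.102]  |d| mm 128
turn az units -0.002 ; shift in final axes [0.848 0.782 1.102]
level corr [ 0.001 -0.003  0.   ] q [ 0.36  0.58 -0.6   1.41  0.33  1.24 -1.94]
```

View pics/w12.png

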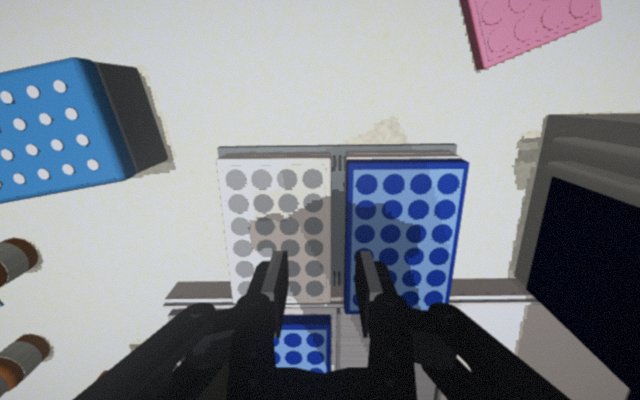

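```bash
python3 -m crank '[[-0.2,[0.3,0.3,0],[0,0,0]],[-0.2,[0.35,0.3,0],[0,0,0]],[-0.2,[0.2,0.18,0.2],[0,0,0]],[-0.2,[0,0,0.3],[0,0,0]],[-0.2,[0,0,0.3],[0,0,0]]]'; python3 go.py 0.738 -0.075 0.0595 -5.7
```

```text
clock: 20.4
position: [0.735, -0.0721, 0.0815]
ee_rot: [0.999, -0.049, -0.0, -0.0]
ft_force: [-0.3, 0.3, 0.6]
grip_width: 0.403
pos [ 0.735  -0.0721  0.0815] yaw -5.7 tilt 0.05 F [-0.3  0.3  0.6] grip 0.403 t 20.4
shift units (current axes) [0.042 0.033 0.274]  |d| mm 22
turn az units 0.001 ; shift in final axes [0.042 0.033 0.274]
level corr [-0.001  0.001  0.   ] q [ 0.37  0.77 -0.54  1.26  0.39  1.22 -1.85]
```

```bash
python3 -m crank '[[-0.2,[0.04,0.03,0.1],[0,0,0]],[-0.2,[0,0,0.1],[0,0,0]],[-0.2,[0,0,0.05],[0,0,0]],[-0.2,[0,0,0],[0,0,0]],[-0.2,[0,0,0],[0,0,0]]]'; python3 go.py 0.738 -0.075 0.0595 -5.7;python3 -c "
from ov import *
c=snap('wrist','w13.png')"
```

```text
clock: 20.9
position: [0.7384, -0.0746, 0.064]
ee_rot: [0.999, -0.049, 0.001, 0.0]
ft_force: [0.2, 0.8, 0.3]
grip_width: 0.399
pos [ 0.7384 -0.0746  0.064 ] yaw -5.6 tilt 0.07 F [0.2 0.8 0.3] grip 0.399 t 20.9
shift units (current axes) [-0.005  0.005  0.056]  |d| mm 5
turn az units 0.002 ; shift in final axes [-0.005  0.005  0.056]
level corr [-0.    -0.002  0.   ] q [ 0.37  0.79 -0.53  1.26  0.4   1.19 -1.85]
```

View pics/w13.png

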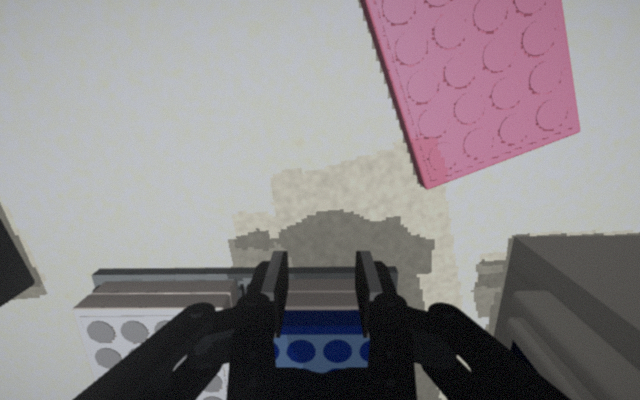

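```bash
python3 -m crank '[[-0.2,[0,0,0.05],[0,0,0]],[-0.2,[-0.1,0,0.005],[0,0,0]],[-0.2,[-0.1,0,0],[0,0,0]],[-0.2,[-0.1,0,0],[0,0,0]],[-0.2,[-0.1,0,0],[0,0,0]]]';  python3 -m crank '[[-0.2,[-0.1,0,0],[0,0,0]],[-0.2,[-0.1,0,0],[0,0,0]],[-0.2,[-0.1,0,0],[0,0,0]],[-0.2,[-0.1,0,0],[0,0,0]],[-0.2,[-0.1,0,0],[0,0,0]]]';python3 go.py 0.5787 -0.0592 0.0592 -5.7
```

```text
clock: 21.45
position: [0.7054, -0.0716, 0.0587]
ee_rot: [0.999, -0.049, 0.0, 0.0]
ft_force: [0.3, -1.1, 0.2]
grip_width: 0.403
clock: 21.95
position: [0.6658, -0.0677, 0.0587]
ee_rot: [0.999, -0.049, 0.0, 0.0]
ft_force: [1.8, 0.9, 1.0]
grip_width: 0.4
pos [ 0.6658 -0.0677  0.0587] yaw -5.6 tilt 0.03 F [1.8 0.9 1. ] grip 0.400 t 21.9
shift units (current axes) [-1.094e+00  1.000e-03 -7.000e-03]  |d| mm 88
turn az units 0.002 ; shift in final axes [-1.094  0.002 -0.007]
level corr [ 0.    -0.001 -0.   ] q [ 0.43  0.66 -0.56  1.5   0.38  1.09 -1.88]
```

```bash
python3 -m crank '[[-0.2,[-0.1,0,0],[0,0,0]],[-0.2,[-0.1,0,0],[0,0,0]],[-0.2,[-0.1,0,0],[0,0,0]],[-0.2,[-0.1,0,0],[0,0,0]],[-0.2,[-0.1,0,0],[0,0,0]]]';  python3 -m crank '[[-0.2,[-0.1,0,0],[0,0,0]],[-0.2,[-0.1,0,0],[0,0,0]],[-0.2,[-0.1,0,0],[0,0,0]],[-0.2,[-0.08,0,0],[0,0,0]],[-0.2,[-0.02,0,0],[0,0,0]]]';python3 -m crank '[[-0.2,[-0.04,0,0],[0,0,0]],[-0.2,[-0.04,0,0],[0,0,0]],[-0.2,[-0.04,0,0],[0,0,0]],[-0.2,[-0.03,0,0],[0,0,0]],[-0.2,[0,0,0],[0,0,0]]]';python3 go.py 0.5787 -0.0592 0.0592 -5.7;python3 -c "
from ov import *
c=snap('wrist','w14.png',(200,220,460,330),3)
for v in (265,270,275,280,285,290): print(v,inv(ray(c,320,v,.034)))"
```

```text
clock: 22.45
position: [0.626, -0.0637, 0.0586]
ee_rot: [0.999, -0.049, 0.0, 0.0]
ft_force: [1.1, 0.6, 1.2]
grip_width: 0.402
clock: 22.95
position: [0.5938, -0.0607, 0.0584]
ee_rot: [0.999, -0.049, -0.0, 0.0]
ft_force: [1.4, -0.6, -0.3]
grip_width: 0.401
clock: 23.45
position: [0.5825, -0.0595, 0.0585]
ee_rot: [0.999, -0.049, -0.0, 0.0]
ft_force: [-0.2, 0.2, 0.3]
grip_width: 0.401
pos [ 0.5825 -0.0595  0.0585] yaw -5.6 tilt 0.01 F [-0.2  0.2  0.3] grip 0.401 t 23.4
shift units (current axes) [-0.047  0.    -0.008]  |d| mm 4
turn az units 0.002 ; shift in final axes [-0.047  0.001 -0.008]
level corr [ 0.  0. -0.] q [ 0.51  0.5  -0.6   1.74  0.33  1.   -1.88]
265 [0.07901388 0.12199525]
270 [0.07602808 0.12199656]
275 [0.07300683 0.12199789]
280 [0.06994949 0.12199924]
285 [0.06685541 0.1220006 ]
290 [0.06372392 0.12200198]
```

View pics/w14.png

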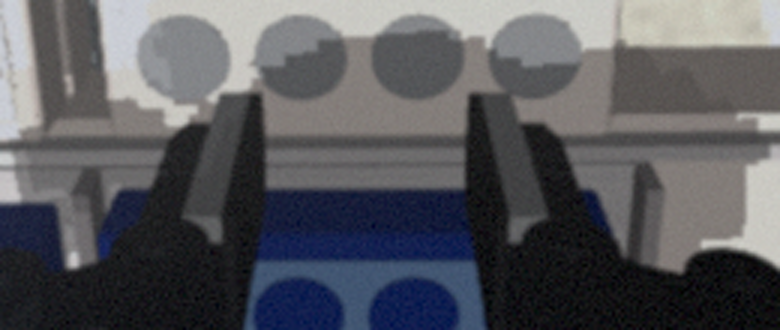

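```bash
python3 -m crank '[[-0.2,[-0.02,0,0],[0,0,0]],[-0.2,[-0.02,0,0],[0,0,0]],[-0.2,[0,0,0],[0,0,0]],[-0.2,[0.1,0,0],[0,0,0]],[-0.2,[0.1,0,0],[0,0,0]]]';  python3 -m crank '[[0,[0,0,-0.3],[0,0,0]],[0,[0,0,-0.5],[0,0,0]],[0,[-0.3,-0.3,-0.5],[0,0,0]],[0,[-0.3,-0.3,-0.5],[0,0,0]],[0,[-0.3,-0.1,-0.2],[0,0,0]]]'; python3 -m crank '[[0,[-0.2,-0.3,0],[0,0,0]],[0,[-0.2,-0.3,0],[0,0,0]],[0,[-0.2,-0.3,0],[0,0,0]],[0,[0,0,0],[0,0,0]],[0,[0,0,0],[0,0,0]]]'; python3 go.py 0.525 0.117 0.0595 -5.7;python3 -c "
from ov import *
c=snap('wrist','w15.png')"
```

```text
clock: 24.0
position: [0.5961, -0.061, 0.0586]
ee_rot: [0.999, -0.049, 0.0, 0.0]
ft_force: [-0.4, -0.2, 0.8]
grip_width: 0.399
clock: 24.5
position: [0.5326, 0.0028, 0.2186]
ee_rot: [0.999, -0.047, 0.003, -0.001]
ft_force: [-0.3, 0.3, -0.1]
grip_width: 0.503
clock: 25.0
position: [0.4911, 0.0762, 0.2152]
ee_rot: [0.999, -0.048, 0.0, 0.0]
ft_force: [0.2, -1.7, 0.2]
grip_width: 0.499
pos [0.4911 0.0762 0.2152] yaw -5.6 tilt 0.05 F [ 0.2 -1.7  0.2] grip 0.499 t 25.0
shift units (current axes) [ 0.371 -0.548  1.946]  |d| mm 164
turn az units 0.003 ; shift in final axes [ 0.37  -0.549  1.946]
level corr [ 0.    -0.001 -0.   ] q [ 0.47  0.14 -0.77  1.81  0.1   1.23 -1.99]
```

View pics/w15.png

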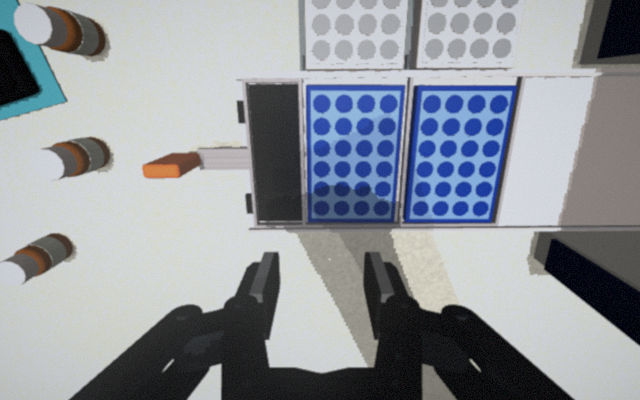

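```bash
python3 -m crank '[[0,[0.1,-0.5,-0.1],[0,0,0]],[0,[0.1,-0.55,-0.1],[0,0,0]],[0,[0.1,-0.55,-0.1],[0,0,0]],[0,[0,-0.55,0],[0,0,0]],[0,[0,-0.3,0],[0,0,0]]]'; python3 -m crank '[[0,[0,-0.3,0],[0,0,0]],[0,[0,-0.2,0],[0,0,0]],[0,[0,0,0],[0,0,0]],[0,[0,0,0],[0,0,0]],[0,[0,0,0],[0,0,0]]]'; python3 go.py 0.5375 0.312 0.0595 -5.7;python3 -c "
from ov import *
c=snap('wrist','w16.png')"
```

```text
clock: 25.55
position: [0.5342, 0.2714, 0.2384]
ee_rot: [0.999, -0.049, -0.0, -0.001]
ft_force: [0.1, 0.5, -0.3]
grip_width: 0.502
clock: 26.05
position: [0.5384, 0.3067, 0.2385]
ee_rot: [0.999, -0.05, 0.0, 0.0]
ft_force: [0.1, 0.1, -0.3]
grip_width: 0.505
pos [0.5384 0.3067 0.2385] yaw -5.7 tilt 0.05 F [ 0.1  0.1 -0.3] grip 0.505 t 26.1
shift units (current axes) [-0.018 -0.066  2.237]  |d| mm 179
turn az units -0.001 ; shift in final axes [-0.018 -0.066  2.237]
level corr [ 0.001 -0.    -0.   ] q [ 0.02  0.45 -0.82  1.46  0.33  1.38 -2.49]
```

View pics/w16.png

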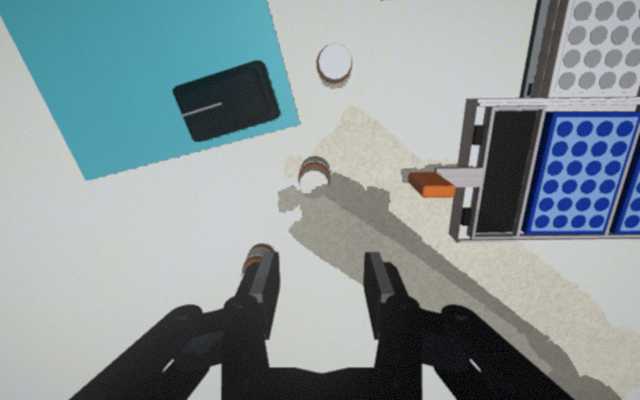

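```bash
python3 -c "
from ov import *
im=cv2.imread('pics/raw_w16.png');cv2.imwrite('pics/w16a.png',cv2.resize(im[30:290,220:400],None,fx=3,fy=2.2,interpolation=cv2.INTER_CUBIC) if 0 else cv2.resize(im[30:230,260:400],None,fx=3,fy=3,interpolation=cv2.INTER_CUBIC))"
```

```text
(no output)
```

View pics/w16a.png

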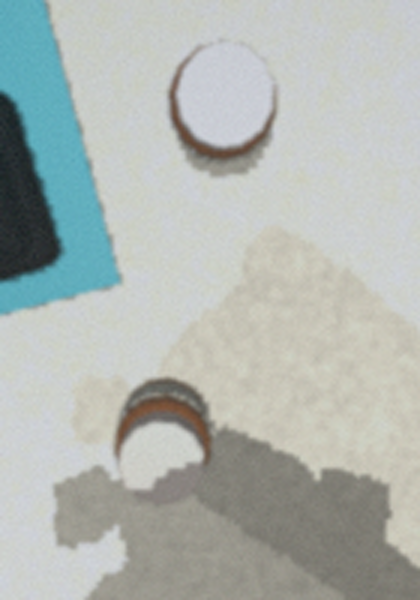

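```bash
python3 -c "
from ov import *
c=cam('wrist')
print(ray(c,335,61.5,.062),ray(c,314.2,183.4,.062))
for x in(.044,0,-.044): print(W(x,.292,.07))
"; python3 go.py 0.6446 0.283 0.2 20
```

```text
[0.64628673 0.28304315 0.062     ] [0.53955878 0.31267392 0.062     ]
[0.56424095 0.11305515 0.07      ]
[0.5204585  0.11742522 0.07      ]
[0.47667606 0.12179529 0.07      ]
pos [0.5384 0.3068 0.2386] yaw -5.7 tilt 0.05 F [-0.2 -0.7 -0.2] grip 0.499 t 26.1
shift units (current axes) [1.351 0.163 0.483]  |d| mm 116
turn az units -0.572 ; shift in final axes [1.146 0.733 0.484]
level corr [ 0.001 -0.     0.   ] q [ 0.02  0.45 -0.82  1.46  0.33  1.38 -2.49]
```

```bash
python3 -m crank '[[0.3,[0.2,0.0,0],[0,0,0]],[0.3,[0.4,0,0.1],[0,0,0]],[0.3,[0.4,0.1,0.1],[0,0,0]],[0.3,[0.3,0.06,0],[0,0,0]],[0.3,[0,0,0],[0,0,-0.15]]]';python3 -m crank '[[0.3,[0,0.0,0],[0,0,-0.15]],[0.3,[0,0,0],[0,0,-0.14]],[0.3,[0,0,0],[0,0,0]],[0.3,[0,0,0],[0,0,0]],[0.3,[0,0,0],[0,0,0]]]'; python3 go.py 0.646 0.283 0.036 14;python3 -c "
from ov import *
c=snap('wrist','w17.png')"
```

```text
clock: 26.6
position: [0.6433, 0.2813, 0.2215]
ee_rot: [1.0, 0.007, 0.0, 0.001]
ft_force: [0.2, -0.7, 0.4]
grip_width: 0.647
clock: 27.1
position: [0.64, 0.285, 0.2229]
ee_rot: [0.993, 0.122, 0.0, 0.0]
ft_force: [0.3, 0.6, 0.6]
grip_width: 0.653
pos [0.64   0.285  0.2229] yaw 14.0 tilt 0.02 F [0.3 0.6 0.6] grip 0.653 t 27.1
shift units (current axes) [0.066 0.041 2.336]  |d| mm 187
turn az units -0.000 ; shift in final axes [0.066 0.041 2.336]
level corr [ 0. -0. -0.] q [ 0.02  0.64 -0.82  1.24  0.46  1.44 -2.07]
```

View pics/w17.png

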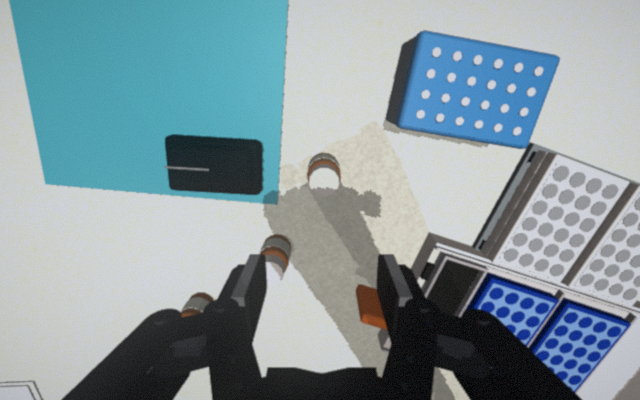

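```bash
python3 -c "
from ov import *
c=cam('wrist')
b=ray(c,324,176.5,.062);print(b)
o=manip.get_obs();M=R.from_quat(o['ee_rot']).as_matrix()
for q in [(263,145),(263,165),(262,190)]:
  print(1e3*M.T@(ray(c,*q,.022)-b))
"
```

```text
[0.65179537 0.28435309 0.062     ]
[ 22.44234343 -61.48189267  39.9837129 ]
[  1.81702879 -62.73114689  39.97839813]
[-25.21394636 -65.43012379  39.97105979]
```

```bash
python3 -m crank '[[0.3,[0.1,0.03,0.3],[0,0,0]],[0.3,[0,0,0.4],[0,0,0]],[0.3,[0,0,0.4],[0,0,0]],[0.3,[0,0,0.3],[0,0,0]],[0.3,[0,0,0],[0,0,0]]]'; python3 go.py 0.649 0.2835 0.036 14;python3 -c "
from ov import *
c=snap('wrist','w18.png')"
```

```text
clock: 27.65
position: [0.6466, 0.2839, 0.1069]
ee_rot: [0.992, 0.123, -0.003, 0.001]
ft_force: [-0.3, -0.4, 1.1]
grip_width: 0.651
pos [0.6466 0.2839 0.1069] yaw 14.1 tilt 0.33 F [-0.3 -0.4  1.1] grip 0.651 t 27.6
shift units (current axes) [0.033 0.01  0.886]  |d| mm 71
turn az units 0.003 ; shift in final axes [0.033 0.01  0.886]
level corr [0.002 0.007 0.   ] q [ 0.01  0.75 -0.77  1.34  0.52  1.27 -2.1 ]
```

View pics/w18.png

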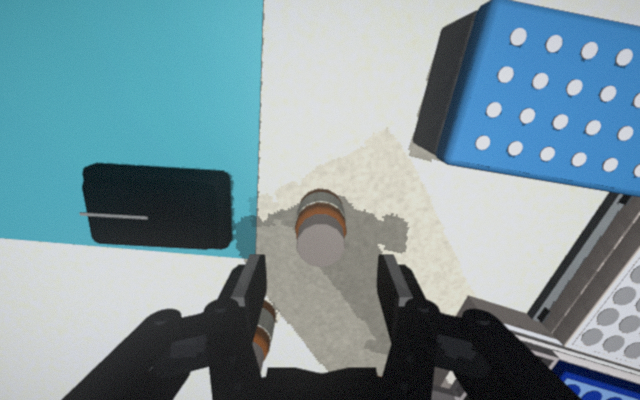

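```bash
python3 -c "
from ov import *
print(ray(cam('wrist'),321,245,.062))"
python3 -m crank '[[0.3,[0.03,0.01,0.3],[0,0,0]],[0.3,[0,0,0.3],[0,0,0]],[0.3,[0,0,0.2],[0,0,0]],[0.3,[0,0,0.05],[0,0,0]],[0.3,[0,0,0],[0,0,0]]]'; python3 go.py 0.649 0.2835 0.036 14
```

```text
[0.6469333  0.28349491 0.062     ]
clock: 28.2
position: [0.6509, 0.2852, 0.0434]
ee_rot: [0.992, 0.123, 0.0, -0.0]
ft_force: [0.3, 0.7, 0.4]
grip_width: 0.65
pos [0.6509 0.2852 0.0434] yaw 14.2 tilt 0.02 F [0.3 0.7 0.4] grip 0.650 t 28.2
shift units (current axes) [-0.028  0.014  0.093]  |d| mm 8
turn az units 0.004 ; shift in final axes [-0.028  0.015  0.093]
level corr [-0. -0.  0.] q [ 0.    0.81 -0.74  1.37  0.56  1.17 -2.13]
```

```bash
python3 -m crank '[[0.3,[-0.03,0.01,0.08],[0,0,0]],[-1,[0,0,0],[0,0,0]],[-1,[0,0,0],[0,0,0]],[-1,[0,0,0],[0,0,0]],[-1,[0,0,0],[0,0,0]]]' 30; python3 -m crank '[[-1,[0,0,0],[0,0,0]],[-1,[0,0,0],[0,0,0]],[-1,[0,0,-0.1],[0,0,0]],[-1,[0,0,-0.3],[0,0,0]],[-1,[0,0,-0.5],[0,0,0]]]'; python3 go.py 0.564 0.113 0.16 -5.7
```

```text
clock: 28.7
position: [0.6488, 0.2837, 0.037]
ee_rot: [0.992, 0.123, 0.0, -0.0]
ft_force: [-1.3, -0.2, 3.3]
grip_width: 0.392
clock: 29.2
position: [0.6472, 0.2825, 0.1064]
ee_rot: [0.992, 0.124, -0.002, 0.001]
ft_force: [-0.1, -0.1, 0.0]
grip_width: 0.383
pos [0.6472 0.2825 0.1064] yaw 14.2 tilt 0.30 F [-0.1 -0.1  0. ] grip 0.383 t 29.2
shift units (current axes) [-1.531  1.8   -0.66 ]  |d| mm 196
turn az units 0.442 ; shift in final axes [-0.827  2.212 -0.664]
level corr [0.001 0.006 0.   ] q [ 0.02  0.75 -0.77  1.34  0.52  1.27 -2.1 ]
```

```bash
python3 -m crank '[[-1,[0,0,-0.4],[0,0,0]],[-1,[-0.2,0.2,-0.26],[0,0,0]],[-1,[-0.35,0.4,0],[0,0,0]],[-1,[-0.35,0.4,0],[0,0,0]],[-1,[-0.35,0.4,0],[0,0,0]]]'; python3 -m crank '[[-1,[-0.2,0.3,0],[0,0,0]],[-1,[0,0.0,0],[0,0,0.15]],[-1,[0,0,0],[0,0,0.15]],[-1,[0,0,0],[0,0,0.14]],[-1,[0,0,0],[0,0,0]]]'; python3 go.py 0.564 0.113 0.072 -5.7; python3 -c "
from ov import *
c=snap('wrist','w19.png')"
```

```text
clock: 29.7
position: [0.578, 0.1491, 0.1612]
ee_rot: [0.992, 0.123, -0.0, 0.0]
ft_force: [1.0, -1.1, -1.0]
grip_width: 0.39
clock: 30.2
position: [0.5693, 0.1233, 0.1614]
ee_rot: [0.999, -0.05, 0.0, 0.0]
ft_force: [0.7, 0.7, -1.0]
grip_width: 0.386
pos [0.5693 0.1233 0.1614] yaw -5.7 tilt 0.03 F [ 0.7  0.7 -1. ] grip 0.386 t 30.2
shift units (current axes) [-0.053  0.134  1.118]  |d| mm 90
turn az units -0.000 ; shift in final axes [-0.053  0.134  1.118]
level corr [ 0.001 -0.     0.   ] q [ 0.35  0.42 -0.8   1.66  0.32  1.2  -2.2 ]
```

View pics/w19.png

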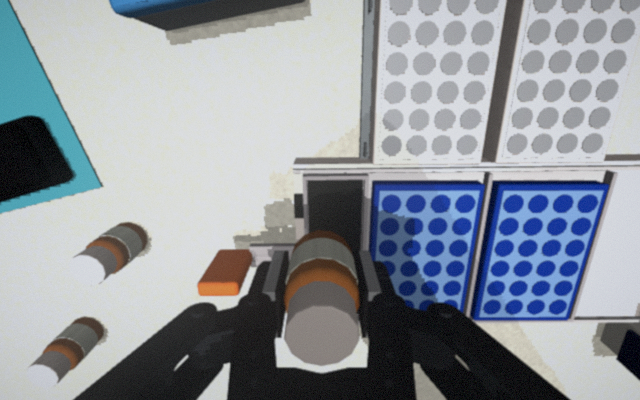

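```bash
python3 -m crank '[[-1,[-0.05,0.13,0.1],[0,0,0]],[-1,[0,0,0.3],[0,0,0]],[-1,[0,0,0.3],[0,0,0]],[-1,[0,0,0.25],[0,0,0]],[-1,[0,0,0],[0,0,0]]]'; python3 go.py 0.564 0.113 0.072 -5.7; python3 -c "
from ov import *
c=snap('wrist','w20.png')"
```

```text
clock: 30.75
position: [0.5622, 0.112, 0.082]
ee_rot: [0.999, -0.048, -0.003, 0.001]
ft_force: [0.3, -0.5, -0.7]
grip_width: 0.386
pos [0.5622 0.112  0.082 ] yaw -5.5 tilt 0.31 F [ 0.3 -0.5 -0.7] grip 0.386 t 30.8
shift units (current axes) [ 0.021 -0.015  0.125]  |d| mm 10
turn az units 0.004 ; shift in final axes [ 0.021 -0.015  0.125]
level corr [0.002 0.007 0.   ] q [ 0.34  0.5  -0.77  1.75  0.39  1.06 -2.22]
```

View pics/w20.png

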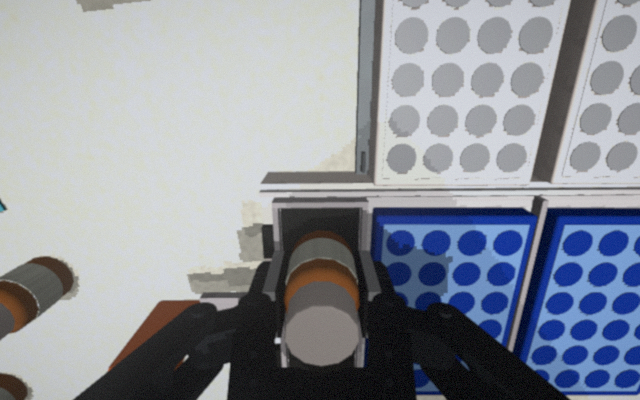

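```bash
python3 -m crank '[[-1,[0,0,0.05],[0,0,0]],[-1,[0,0,0.03],[0,0,0]],[-1,[0,0,0.02],[0,0,0]],[-1,[0,0,0],[0,0,0]],[-1,[0,0,0],[0,0,0]]]'; python3 go.py 0.564 0.113 0.072 -5.7
```

```text
clock: 31.3
position: [0.5646, 0.1134, 0.0774]
ee_rot: [0.999, -0.049, 0.0, 0.0]
ft_force: [-0.1, 0.5, -0.6]
grip_width: 0.39
pos [0.5646 0.1134 0.0774] yaw -5.6 tilt 0.03 F [-0.1  0.5 -0.6] grip 0.390 t 31.3
shift units (current axes) [-0.007  0.005  0.068]  |d| mm 5
turn az units 0.002 ; shift in final axes [-0.007  0.005  0.068]
level corr [ 0.    -0.001  0.   ] q [ 0.34  0.5  -0.76  1.75  0.4   1.05 -2.23]
```

```bash
python3 -m crank '[[-1,[0,0,0.04],[0,0,0]],[-1,[0,0,0.03],[0,0,0]],[-1,[0,0,0.01],[0,0,0]],[-1,[0,0,0],[0,0,0]],[-1,[0,0,0],[0,0,0]]]'; python3 go.py 0.564 0.113 0.072 -5.7
```

```text
clock: 31.8
position: [0.5644, 0.1133, 0.0709]
ee_rot: [0.999, -0.049, -0.0, 0.0]
ft_force: [-1.9, -0.8, 3.5]
grip_width: 0.391
pos [0.5644 0.1133 0.0709] yaw -5.6 tilt 0.02 F [-1.9 -0.8  3.5] grip 0.391 t 31.8
shift units (current axes) [-0.004  0.004 -0.014]  |d| mm 1
turn az units 0.002 ; shift in final axes [-0.004  0.004 -0.014]
level corr [0. 0. 0.] q [ 0.33  0.51 -0.76  1.75  0.4   1.04 -2.24]
```

```bash
python3 -m crank '[[0.2,[0,0,0],[0,0,0]],[0.2,[0,0,0],[0,0,0]],[0.2,[0,0,0],[0,0,0]],[0.2,[0,0,-0.1],[0,0,0]],[0.2,[0,0,-0.3],[0,0,0]]]';python3 -m crank '[[0.2,[0,0,-0.5],[0,0,0]],[0.2,[0,0,-0.55],[0,0,0]],[0.2,[0,0,-0.5],[0,0,0]],[0.2,[0,0,0],[0,0,-0.1]],[0.2,[0,0,0],[0,0,-0.1]]]'; python3 go.py 0.539 0.3125 0.2 14;  python3 -c "
from ov import *
c=snap('wrist','w21.png')"
```

```text
clock: 32.3
position: [0.5632, 0.113, 0.1017]
ee_rot: [0.999, -0.049, -0.002, 0.0]
ft_force: [-0.5, 0.1, -0.8]
grip_width: 0.597
clock: 32.8
position: [0.565, 0.1137, 0.2289]
ee_rot: [1.0, 0.031, 0.002, 0.0]
ft_force: [0.2, -0.8, -0.4]
grip_width: 0.6
pos [0.565  0.1137 0.2289] yaw 3.6 tilt 0.19 F [ 0.2 -0.8 -0.4] grip 0.600 t 32.8
shift units (current axes) [-0.172 -2.501  0.36 ]  |d| mm 203
turn az units -0.232 ; shift in final axes [ 0.284 -2.49   0.362]
level corr [ 0.    -0.004 -0.   ] q [ 0.42  0.35 -0.86  1.6   0.28  1.32 -1.99]
```

View pics/w21.png

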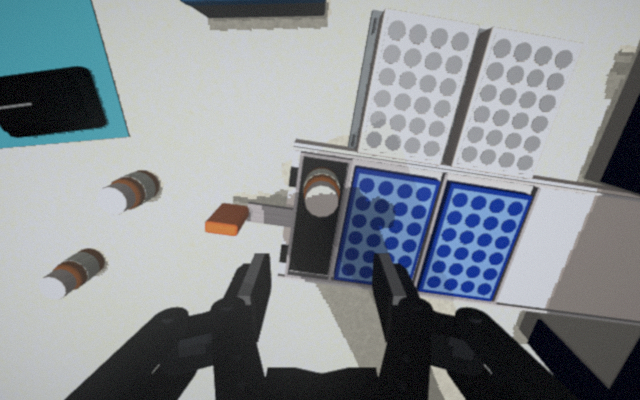

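```bash
python3 -m crank '[[0.3,[0,-0.3,0],[0,0,0]],[0.3,[-0.05,-0.5,0],[0,0,0]],[0.3,[-0.05,-0.55,0],[0,0,0]],[0.3,[-0.05,-0.55,0],[0,0,0]],[0.3,[0,-0.4,0.1],[0,0,0]]]';python3 -m crank '[[0.3,[0,-0.2,0.1],[0,0,-0.15]],[0.3,[0,0,0.1],[0,0,-0.15]],[0.3,[0,0,0],[0,0,-0.1]],[0.3,[0,0,0],[0,0,0]],[0.3,[0,0,0],[0,0,0]]]'; python3 go.py 0.539 0.3125 0.036 20;  python3 -c "
from ov import *
c=snap('wrist','w22.png')"
```

```text
clock: 33.35
position: [0.5405, 0.2999, 0.2201]
ee_rot: [1.0, 0.03, 0.001, -0.001]
ft_force: [0.3, -0.5, -0.1]
grip_width: 0.649
clock: 33.85
position: [0.5407, 0.3122, 0.203]
ee_rot: [0.983, 0.184, 0.0, -0.0]
ft_force: [-0.6, 0.3, -0.2]
grip_width: 0.648
pos [0.5407 0.3122 0.203 ] yaw 21.2 tilt 0.01 F [-0.6  0.3 -0.2] grip 0.648 t 33.9
shift units (current axes) [-0.019 -0.01   2.087]  |d| mm 167
turn az units 0.026 ; shift in final axes [-0.019 -0.01   2.087]
level corr [-0. -0.  0.] q [ 0.08  0.52 -0.93  1.49  0.42  1.34 -2.08]
```

View pics/w22.png

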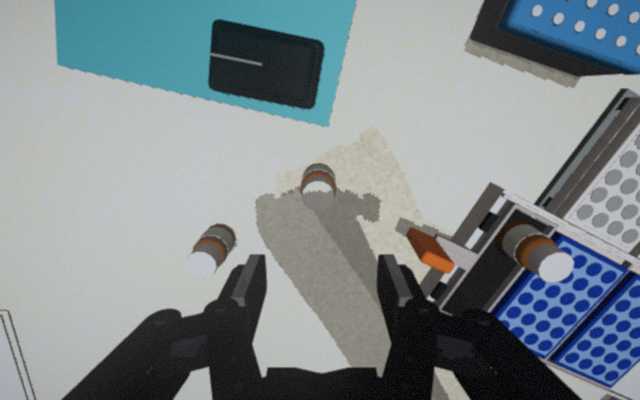

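```bash
python3 -c "
from ov import *
print(ray(cam('wrist'),318.5,187,.062))"
python3 -m crank '[[0.3,[0,-0.02,0.3],[0,0,0]],[0.3,[0,0,0.4],[0,0,0]],[0.3,[0,0,0.4],[0,0,0]],[0.3,[0,0,0.3],[0,0,0]],[0.3,[0,0,0],[0,0,0]]]'; python3 go.py 0.539 0.3125 0.036 20;  python3 -c "
from ov import *
c=snap('wrist','w23.png')
print(ray(c,320,240,.062))"
```

```text
[0.5468929  0.31584684 0.062     ]
clock: 34.4
position: [0.5388, 0.3123, 0.0878]
ee_rot: [0.983, 0.184, -0.002, 0.001]
ft_force: [0.2, 0.2, -0.9]
grip_width: 0.648
pos [0.5388 0.3123 0.0878] yaw 21.3 tilt 0.28 F [ 0.2  0.2 -0.9] grip 0.648 t 34.4
shift units (current axes) [ 0.006 -0.002  0.647]  |d| mm 52
turn az units 0.028 ; shift in final axes [ 0.006 -0.002  0.647]
level corr [ 0.001  0.006 -0.   ] q [ 0.04  0.63 -0.87  1.6   0.52  1.15 -2.14]
[0.55107829 0.31656511 0.062     ]
```

View pics/w23.png

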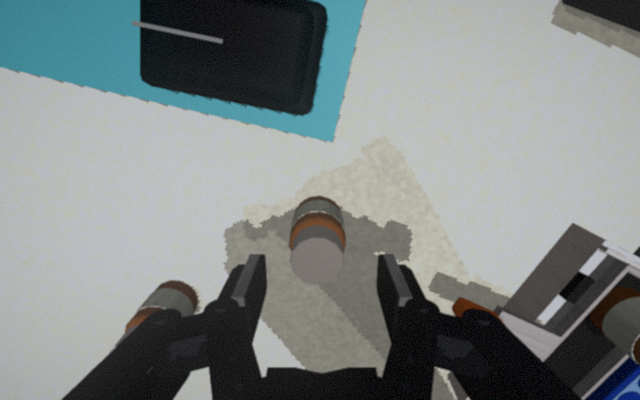

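```bash
python3 -c "
from ov import *
p=ray(cam('wrist'),317,259,.062);print(p)"; python3 go.py 0.5405 0.3142 0.036 21.2
```

```text
[0.53985865 0.31460189 0.062     ]
pos [0.5396 0.3133 0.0901] yaw 21.3 tilt 0.12 F [-0.7  0.2 -0.1] grip 0.649 t 34.5
shift units (current axes) [ 0.016 -0.007  0.676]  |d| mm 54
turn az units 0.002 ; shift in final axes [ 0.016 -0.007  0.676]
level corr [ 0.     0.003 -0.   ] q [ 0.04  0.63 -0.87  1.6   0.51  1.16 -2.14]
```

```bash
python3 -m crank '[[0.3,[0.01,-0.01,0.3],[0,0,0]],[0.3,[0,0,0.2],[0,0,0]],[0.3,[0,0,0.15],[0,0,0]],[0.3,[0,0,0],[0,0,0]],[-1,[0,0,0],[0,0,0]]]' 30; python3 go.py 0.5405 0.3142 0.036 21.2; python3 -m crank '[[-1,[0,0,0],[0,0,0]],[-1,[0,0,0],[0,0,0]],[-1,[0,0,0],[0,0,0]],[-1,[0,0,0],[0,0,0]],[-1,[0,0,0],[0,0,0]]]'; python3 go.py 0.5405 0.3142 0.036 21.2
```

```text
clock: 34.95
position: [0.5407, 0.3151, 0.0394]
ee_rot: [0.983, 0.185, 0.0, -0.0]
ft_force: [0.3, -0.1, -0.4]
grip_width: 0.496
pos [0.5407 0.3151 0.0394] yaw 21.4 tilt 0.03 F [ 0.3 -0.1 -0.4] grip 0.496 t 35.0
shift units (current axes) [-0.007  0.009  0.042]  |d| mm 3
turn az units 0.004 ; shift in final axes [-0.007  0.009  0.042]
level corr [-0.    -0.001 -0.   ] q [ 0.02  0.69 -0.83  1.63  0.57  1.08 -2.17]
clock: 35.45
position: [0.541, 0.3153, 0.0398]
ee_rot: [0.983, 0.185, 0.001, -0.0]
ft_force: [0.3, -0.3, 7.0]
grip_width: 0.389
pos [0.541  0.3153 0.0398] yaw 21.4 tilt 0.09 F [ 0.3 -0.3  7. ] grip 0.389 t 35.5
shift units (current axes) [-0.011  0.01   0.048]  |d| mm 4
turn az units 0.004 ; shift in final axes [-0.011  0.01   0.048]
level corr [-0.    -0.002  0.   ] q [ 0.02  0.69 -0.83  1.63  0.57  1.08 -2.17]
```

```bash
python3 -m crank '[[-1,[0,0,-0.1],[0,0,0]],[-1,[0,0,-0.3],[0,0,0]],[-1,[0,0,-0.5],[0,0,0]],[-1,[0,0,-0.5],[0,0,0]],[-1,[0,0,-0.2],[0,0,0]]]'; python3 go.py 0.5205 0.1174 0.0738 -5.7
```

```text
clock: 35.95
position: [0.5413, 0.3159, 0.1711]
ee_rot: [0.983, 0.186, 0.002, -0.001]
ft_force: [-0.3, 1.5, 0.2]
grip_width: 0.384
pos [0.5413 0.3159 0.1711] yaw 21.4 tilt 0.26 F [-0.3  1.5  0.2] grip 0.384 t 36.0
shift units (current axes) [-1.153  2.216  1.21 ]  |d| mm 222
turn az units 0.602 ; shift in final axes [-0.018  2.495  1.215]
level corr [-0.001 -0.006  0.   ] q [ 0.07  0.55 -0.92  1.53  0.45  1.28 -2.1 ]
```

```bash
python3 -m crank '[[-1,[-0.15,0.3,0],[0,0,0]],[-1,[-0.25,0.5,0],[0,0,0]],[-1,[-0.25,0.5,0],[0,0,0]],[-1,[-0.25,0.5,0],[0,0,0]],[-1,[-0.25,0.41,0],[0,0,0]]]'; python3 -m crank '[[-1,[0,0,0],[0,0,0.15]],[-1,[0,0,0],[0,0,0.15]],[-1,[0,0,0],[0,0,0.15]],[-1,[0,0,0],[0,0,0.15]],[-1,[0,0,0],[0,0,0]]]'; python3 go.py 0.5205 0.1174 0.0738 -5.7
```

```text
clock: 36.45
position: [0.5188, 0.1138, 0.1663]
ee_rot: [0.983, 0.185, -0.0, 0.0]
ft_force: [0.9, -0.9, -1.4]
grip_width: 0.388
clock: 36.95
position: [0.519, 0.1165, 0.1666]
ee_rot: [0.999, -0.05, -0.0, 0.0]
ft_force: [-0.1, 0.1, -0.1]
grip_width: 0.38
pos [0.519  0.1165 0.1666] yaw -5.7 tilt 0.04 F [-0.1  0.1 -0.1] grip 0.380 t 37.0
shift units (current axes) [ 0.018 -0.014  1.16 ]  |d| mm 93
turn az units -0.001 ; shift in final axes [ 0.018 -0.014  1.16 ]
level corr [0.001 0.    0.   ] q [ 0.46  0.32 -0.88  1.78  0.26  1.17 -2.18]
```

```bash
python3 -m crank '[[-1,[0.01,-0.01,0.2],[0,0,0]],[-1,[0,0,0.35],[0,0,0]],[-1,[0,0,0.3],[0,0,0]],[-1,[0,0,0.15],[0,0,0]],[-1,[0,0,0],[0,0,0]]]'; python3 go.py 0.5205 0.1174 0.0738 -5.7; python3 -c "
from ov import *
c=snap('wrist','w24.png')"
```

```text
clock: 37.45
position: [0.5188, 0.1172, 0.0846]
ee_rot: [0.999, -0.048, -0.002, 0.0]
ft_force: [-0.3, 0.3, 0.1]
grip_width: 0.384
pos [0.5188 0.1172 0.0846] yaw -5.5 tilt 0.21 F [-0.3  0.3  0.1] grip 0.384 t 37.5
shift units (current axes) [ 0.021 -0.004  0.135]  |d| mm 11
turn az units 0.004 ; shift in final axes [ 0.021 -0.004  0.135]
level corr [0.001 0.005 0.   ] q [ 0.4   0.42 -0.83  1.85  0.36  1.03 -2.25]
```

View pics/w24.png

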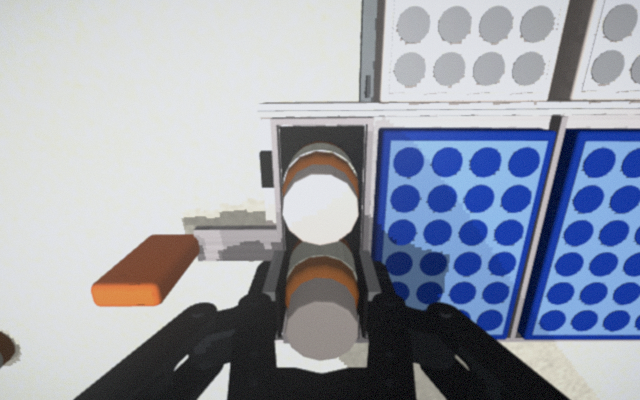

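```bash
python3 -m crank '[[-1,[0,0,0.06],[0,0,0]],[-1,[0,0,0.06],[0,0,0]],[-1,[0,0,0.02],[0,0,0]],[-1,[0,0,0],[0,0,0]],[-1,[0,0,0],[0,0,0]]]'; python3 go.py 0.5205 0.1174 0.0738 -5.7
```

```text
clock: 38.0
position: [0.5203, 0.1174, 0.0758]
ee_rot: [0.999, -0.049, 0.0, 0.0]
ft_force: [0.0, -0.1, -1.7]
grip_width: 0.385
pos [0.5203 0.1174 0.0758] yaw -5.6 tilt 0.02 F [ 0.  -0.1 -1.7] grip 0.385 t 38.0
shift units (current axes) [ 0.002 -0.     0.025]  |d| mm 2
turn az units 0.002 ; shift in final axes [ 0.002 -0.     0.025]
level corr [ 0.    -0.001  0.   ] q [ 0.39  0.44 -0.83  1.86  0.38  1.01 -2.26]
```

```bash
python3 -m crank '[[-1,[0,0,0.02],[0,0,0]],[-1,[0,0,0.015],[0,0,0]],[-1,[0,0,0.0],[0,0,0]],[-1,[0,0,0],[0,0,0]],[-1,[0,0,0],[0,0,0]]]'; python3 -m crank '[[0.2,[0,0,0],[0,0,0]],[0.2,[0,0,0],[0,0,0]],[0.2,[0,0,0],[0,0,0]],[0.2,[0,0,-0.1],[0,0,0]],[0.2,[0,0,-0.3],[0,0,0]]]';python3 -m crank '[[0.2,[0,0,-0.5],[0,0,0]],[0.2,[0,0,-0.55],[0,0,0]],[0.2,[0,0,-0.5],[0,0,0]],[0.2,[0,0,0],[0,0,-0.1]],[0.2,[0,0,0],[0,0,-0.1]]]'; python3 go.py 0.436 0.389 0.2 35;  python3 -c "
from ov import *
c=snap('wrist','w25.png')"
```

```text
clock: 38.5
position: [0.5205, 0.1174, 0.0738]
ee_rot: [0.999, -0.049, 0.0, 0.0]
ft_force: [-4.4, -1.8, 11.6]
grip_width: 0.385
clock: 39.0
position: [0.5189, 0.117, 0.1038]
ee_rot: [0.999, -0.049, -0.002, 0.0]
ft_force: [0.2, 0.0, 0.7]
grip_width: 0.602
clock: 39.5
position: [0.5207, 0.1177, 0.2307]
ee_rot: [1.0, 0.031, 0.002, 0.0]
ft_force: [0.8, -0.2, -0.7]
grip_width: 0.603
pos [0.5207 0.1177 0.2307] yaw 3.6 tilt 0.17 F [ 0.8 -0.2 -0.7] grip 0.603 t 39.5
shift units (current axes) [-0.848 -3.451  0.38 ]  |d| mm 286
turn az units -0.699 ; shift in final axes [ 1.076 -3.386  0.386]
level corr [ 0.001 -0.004  0.   ] q [ 0.5   0.26 -0.93  1.7   0.22  1.29 -1.98]
```

View pics/w25.png

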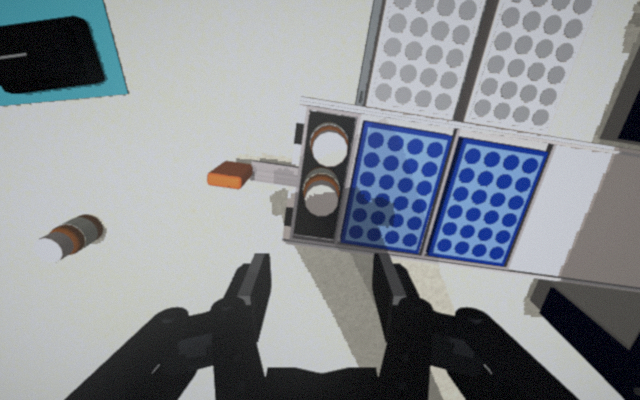

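```bash
python3 -m crank '[[0.3,[-0.1,-0.3,0],[0,0,0]],[0.3,[-0.14,-0.55,0],[0,0,0]],[0.3,[-0.14,-0.55,0],[0,0,0]],[0.3,[-0.14,-0.55,0],[0,0,0]],[0.3,[-0.14,-0.55,0],[0,0,0]]]';python3 -m crank '[[0.3,[-0.1,-0.4,0.1],[0,0,-0.15]],[0.3,[0,-0.1,0.1],[0,0,-0.15]],[0.3,[0,0,0],[0,0,-0.15]],[0.3,[0,0,0],[0,0,-0.15]],[0.3,[0,0,0],[0,0,-0.1]]]'; python3 go.py 0.436 0.389 0.036 35;  python3 -c "
from ov import *
c=snap('wrist','w26.png')"
```

```text
clock: 40.05
position: [0.4549, 0.3153, 0.2291]
ee_rot: [1.0, 0.028, 0.0, 0.0]
ft_force: [1.0, 0.2, -0.7]
grip_width: 0.65
clock: 40.55
position: [0.4441, 0.3534, 0.2128]
ee_rot: [0.954, 0.301, -0.0, -0.0]
ft_force: [-0.4, -0.0, 0.2]
grip_width: 0.65
pos [0.4441 0.3534 0.2128] yaw 35.1 tilt 0.03 F [-0.4 -0.   0.2] grip 0.650 t 40.5
shift units (current axes) [ 0.174 -0.422  2.21 ]  |d| mm 181
turn az units 0.002 ; shift in final axes [ 0.173 -0.423  2.21 ]
level corr [-0.     0.001 -0.   ] q [ 0.12  0.44 -1.1   1.63  0.4   1.32 -2.  ]
```

View pics/w26.png

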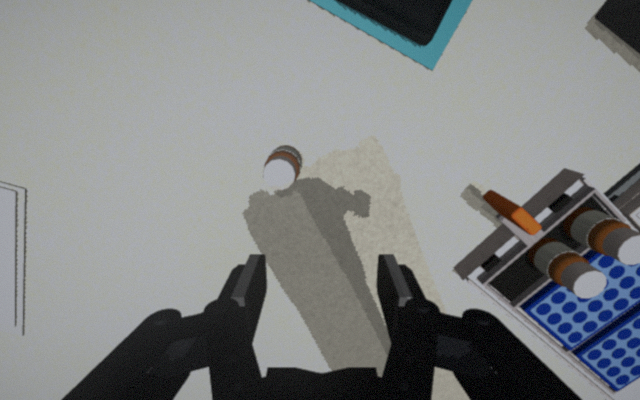

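```bash
python3 -c "
from ov import *
p=ray(cam('wrist'),280.5,172,.062);print(p)"; python3 -m crank '[[0.3,[0.05,-0.3,0.3],[0,0,0]],[0.3,[0.05,-0.05,0.4],[0,0,0]],[0.3,[0,0,0.4],[0,0,0]],[0.3,[0,0,0.3],[0,0,0]],[0.3,[0,0,0],[0,0,0]]]';   python3 -c "
from ov import *
c=snap('wrist','w27.png')";python3 go.py 0.436 0.389 0.036 35
```

```text
[0.43861772 0.39149541 0.062     ]
clock: 41.1
position: [0.4337, 0.3793, 0.0978]
ee_rot: [0.954, 0.299, -0.002, 0.001]
ft_force: [-0.2, 0.3, -0.1]
grip_width: 0.649
pos [0.4344 0.3803 0.1001] yaw 34.8 tilt 0.14 F [1.  0.5 1.1] grip 0.649 t 41.1
shift units (current axes) [ 0.08  -0.078  0.801]  |d| mm 65
turn az units -0.005 ; shift in final axes [ 0.081 -0.078  0.801]
level corr [-0.     0.003  0.   ] q [-0.01  0.58 -1.01  1.72  0.53  1.15 -2.14]
```

View pics/w27.png

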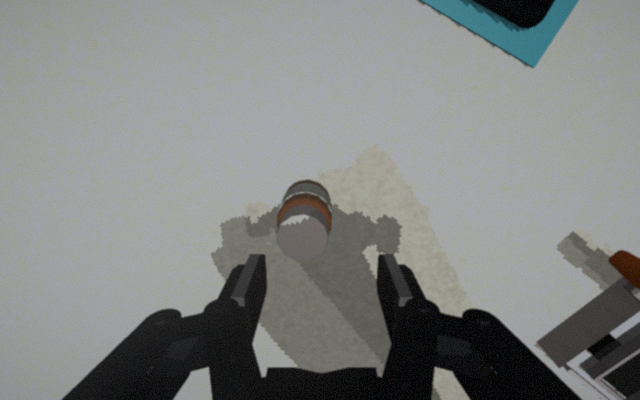

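```bash
python3 -c "
from ov import *
p=ray(cam('wrist'),302.5,239,.062);print(p)"; python3 go.py 0.437 0.3895 0.036 35
```

```text
[0.43518183 0.39195136 0.062     ]
pos [0.4344 0.3803 0.1001] yaw 34.8 tilt 0.14 F [1.  0.5 1.1] grip 0.649 t 41.1
shift units (current axes) [ 0.094 -0.076  0.801]  |d| mm 65
turn az units -0.005 ; shift in final axes [ 0.094 -0.076  0.801]
level corr [-0.     0.003  0.   ] q [-0.01  0.58 -1.01  1.72  0.53  1.15 -2.14]
```

```bash
python3 -m crank '[[0.3,[0.1,-0.1,0.1],[0,0,0]],[0.3,[0,0,0.3],[0,0,0]],[0.3,[0,0,0.3],[0,0,0]],[0.3,[0,0,0.08],[0,0,0]],[0.3,[0,0,0],[0,0,0]]]' 30; python3 -m crank '[[-1,[0,0,0],[0,0,0]],[-1,[0,0,0],[0,0,0]],[-1,[0,0,0],[0,0,0]],[-1,[0,0,0],[0,0,0]],[-1,[0,0,0],[0,0,0]]]';  python3 go.py 0.4365 0.3915 0.036 35
```

```text
clock: 41.65
position: [0.4372, 0.3921, 0.0391]
ee_rot: [0.954, 0.299, 0.0, -0.0]
ft_force: [0.4, 0.2, 0.7]
grip_width: 0.656
clock: 42.15
position: [0.4376, 0.3928, 0.0402]
ee_rot: [0.954, 0.3, 0.001, -0.0]
ft_force: [-0.9, -1.0, 6.6]
grip_width: 0.391
pos [0.4376 0.3928 0.0402] yaw 34.9 tilt 0.14 F [-0.9 -1.   6.6] grip 0.391 t 42.1
shift units (current axes) [-0.02   0.005  0.053]  |d| mm 5
turn az units -0.003 ; shift in final axes [-0.02   0.005  0.053]
level corr [-0.    -0.003 -0.   ] q [-0.08  0.67 -0.94  1.73  0.61  1.06 -2.2 ]
```

```bash
python3 -m crank '[[-1,[0,0,-0.1],[0,0,0]],[-1,[0,0,-0.3],[0,0,0]],[-1,[0,0,-0.5],[0,0,0]],[-1,[0,0,-0.5],[0,0,0]],[-1,[0,0,-0.2],[0,0,0]]]'; python3 go.py 0.4767 0.1218 0.0742 -5.7
```

```text
clock: 42.65
position: [0.4375, 0.3933, 0.171]
ee_rot: [0.954, 0.3, 0.002, -0.001]
ft_force: [0.3, 0.6, -1.1]
grip_width: 0.387
pos [0.4375 0.3933 0.171 ] yaw 34.9 tilt 0.29 F [ 0.3  0.6 -1.1] grip 0.387 t 42.6
shift units (current axes) [-1.547  3.064  1.201]  |d| mm 291
turn az units 0.902 ; shift in final axes [0.818 3.329 1.213]
level corr [-0.    -0.006 -0.   ] q [-0.    0.52 -1.05  1.63  0.47  1.27 -2.1 ]
```

```bash
python3 -m crank '[[-1,[-0.15,0.3,0],[0,0,0]],[-1,[-0.25,0.5,0],[0,0,0]],[-1,[-0.25,0.5,0],[0,0,0]],[-1,[-0.25,0.5,0],[0,0,0]],[-1,[-0.25,0.5,0],[0,0,0]]]'; python3 -m crank '[[-1,[-0.25,0.46,0],[0,0,0]],[-1,[-0.15,0.3,0],[0,0,0]],[-1,[0,0,0],[0,0,0.15]],[-1,[0,0,0],[0,0,0.15]],[-1,[0,0,0],[0,0,0.15]]]'; python3 -m crank '[[-1,[0,0,0],[0,0,0.15]],[-1,[0,0,0],[0,0,0.15]],[-1,[0,0,0],[0,0,0.15]],[-1,[0,0,0],[0,0,0]],[-1,[0,0,0],[0,0,0]]]'; python3 go.py 0.4767 0.1218 0.0742 -5.7; python3 -c "
from ov import *
c=snap('wrist','w28.png')"
```

```text
clock: 43.15
position: [0.4665, 0.1865, 0.1664]
ee_rot: [0.954, 0.3, -0.0, 0.0]
ft_force: [0.3, -0.6, -0.7]
grip_width: 0.389
clock: 43.65
position: [0.4751, 0.1198, 0.1665]
ee_rot: [0.992, 0.125, 0.0, 0.0]
ft_force: [-0.5, 0.0, -0.2]
grip_width: 0.386
clock: 44.15
position: [0.475, 0.1203, 0.1664]
ee_rot: [0.999, -0.047, 0.0, 0.0]
ft_force: [0.3, -0.8, -1.4]
grip_width: 0.386
pos [0.475  0.1203 0.1664] yaw -5.4 tilt 0.03 F [ 0.3 -0.8 -1.4] grip 0.386 t 44.1
shift units (current axes) [ 0.019 -0.021  1.153]  |d| mm 92
turn az units 0.006 ; shift in final axes [ 0.019 -0.022  1.153]
level corr [ 0.001 -0.    -0.   ] q [ 0.58  0.24 -1.01  1.88  0.22  1.15 -2.17]
```

View pics/w28.png

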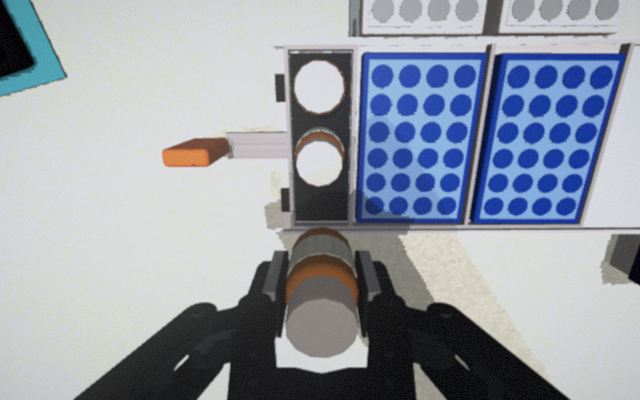

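```bash
python3 -m crank '[[-1,[0.01,-0.02,0.2],[0,0,0.006]],[-1,[0,0,0.35],[0,0,0]],[-1,[0,0,0.3],[0,0,0]],[-1,[0,0,0.1],[0,0,0]],[-1,[0,0,0],[0,0,0]]]'; python3 go.py 0.4767 0.1218 0.0742 -5.7; python3 -c "
from ov import *
c=snap('wrist','w29.png')"
```

```text
clock: 44.7
position: [0.4752, 0.1218, 0.089]
ee_rot: [0.999, -0.051, -0.001, -0.0]
ft_force: [1.1, -0.4, -0.8]
grip_width: 0.39
pos [0.4752 0.1218 0.089 ] yaw -5.8 tilt 0.16 F [ 1.1 -0.4 -0.8] grip 0.390 t 44.7
shift units (current axes) [ 0.019 -0.002  0.185]  |d| mm 15
turn az units -0.003 ; shift in final axes [ 0.019 -0.002  0.185]
level corr [ 0.     0.003 -0.   ] q [ 0.5   0.36 -0.95  1.95  0.34  1.01 -2.28]
```

View pics/w29.png

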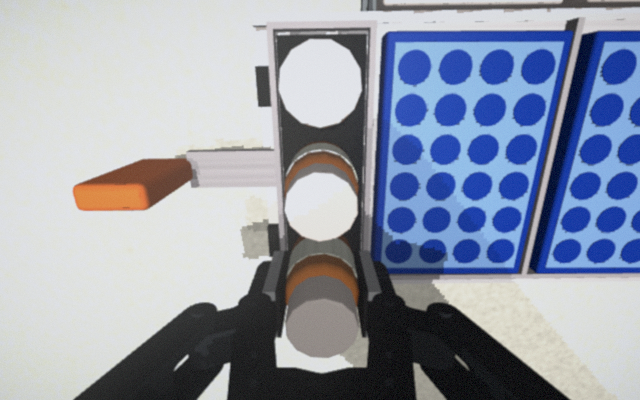

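```bash
python3 -m crank '[[-1,[0.0,0,0.06],[0,0,0]],[-1,[0,0,0.06],[0,0,0]],[-1,[0,0,0.05],[0,0,0]],[-1,[0,0,0],[0,0,0]],[-1,[0,0,0],[0,0,0]]]'; python3 go.py 0.4767 0.1218 0.0742 -5.7
```

```text
clock: 45.25
position: [0.4762, 0.1217, 0.0768]
ee_rot: [0.999, -0.051, 0.0, 0.0]
ft_force: [-0.5, 0.1, -0.5]
grip_width: 0.39
pos [0.4762 0.1217 0.0768] yaw -5.9 tilt 0.01 F [-0.5  0.1 -0.5] grip 0.390 t 45.2
shift units (current axes) [ 0.006 -0.001  0.033]  |d| mm 3
turn az units -0.004 ; shift in final axes [ 0.006 -0.001  0.033]
level corr [ 0. -0. -0.] q [ 0.49  0.38 -0.94  1.96  0.37  0.99 -2.3 ]
```

```bash
python3 -m crank '[[-1,[0,0,0.02],[0,0,0]],[-1,[0,0,0.015],[0,0,0]],[-1,[0,0,0.0],[0,0,0]],[-1,[0,0,0],[0,0,0]],[-1,[0,0,0],[0,0,0]]]'; python3 -m crank '[[0.2,[0,0,0],[0,0,0]],[0.2,[0,0,0],[0,0,0]],[0.2,[0,0,0],[0,0,0]],[0.2,[0,0,-0.1],[0,0,0]],[0.2,[0,0,-0.3],[0,0,0]]]';python3 -m crank '[[0.2,[0,0,-0.5],[0,0,0]],[0.2,[0,0,-0.55],[0,0,0]],[0.2,[0,0,-0.3],[0,0,0]],[0.2,[0,0,0],[0,0,-0.1]],[0.2,[0,0,0],[0,0,-0.1]]]'; python3 go.py 0.532 0.24 0.2 84.3;  python3 -c "
from ov import *
c=snap('wrist','w30.png')
snap('top','t30.png',(130,130,380,300),3.2)"
```

```text
clock: 45.75
position: [0.4763, 0.1217, 0.0742]
ee_rot: [0.999, -0.051, 0.0, 0.0]
ft_force: [-1.7, -0.6, 6.0]
grip_width: 0.391
clock: 46.25
position: [0.4749, 0.1214, 0.1052]
ee_rot: [0.999, -0.051, -0.002, 0.0]
ft_force: [0.6, -0.2, 0.4]
grip_width: 0.604
clock: 46.75
position: [0.4766, 0.1219, 0.2154]
ee_rot: [1.0, 0.029, 0.001, 0.0]
ft_force: [0.7, -0.6, -0.3]
grip_width: 0.601
pos [0.4766 0.1219 0.2154] yaw 3.3 tilt 0.13 F [ 0.7 -0.6 -0.3] grip 0.601 t 46.8
shift units (current axes) [ 0.776 -1.434  0.193]  |d| mm 131
turn az units -1.800 ; shift in final axes [1.537 0.543 0.196]
level corr [ 0.001 -0.003 -0.   ] q [ 0.64  0.18 -1.06  1.81  0.17  1.24 -1.98]
```

View pics/w30.png

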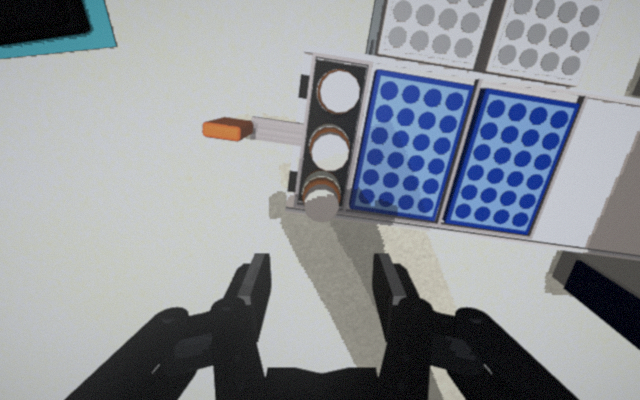

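View pics/t30.png

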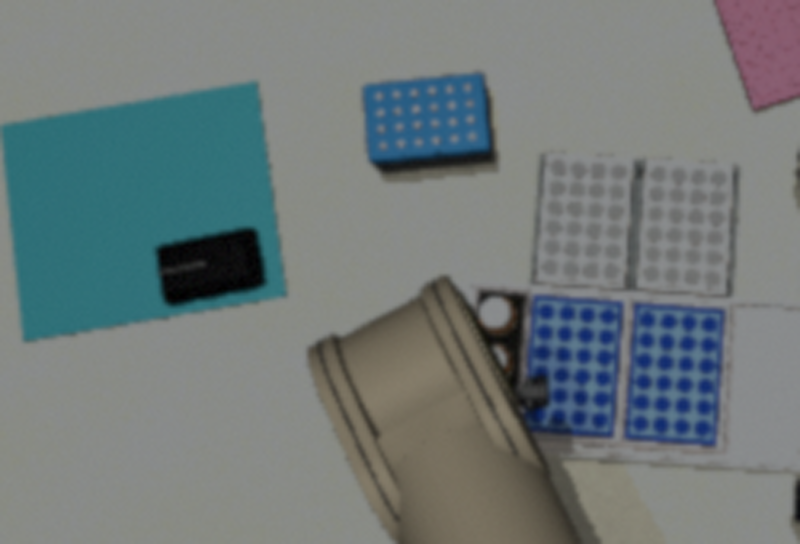

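```bash
python3 -m crank '[[0,[0,-0.4,-0.1],[0,0,0]],[0,[0.2,-0.5,0],[0,0,0]],[-1,[0.3,-0.53,0],[0,0,0]],[-1,[0.27,0,0],[0,0,-0.15]],[-1,[0,0,0],[0,0,-0.18]]]';python3 -m crank '[[-1,[0,0,0],[0,0,-0.18]],[-1,[0,0,0],[0,0,-0.18]],[-1,[0,0,0],[0,0,-0.18]],[-1,[0,0,0],[0,0,-0.18]],[-1,[0,0,0],[0,0,-0.18]]]'; python3 -m crank '[[-1,[0,0,0],[0,0,-0.18]],[-1,[0,0,0],[0,0,-0.18]],[-1,[0,0,0],[0,0,-0.18]],[-1,[0,0,0],[0,0,-0.03]],[-1,[0,0,0],[0,0,0]]]'; python3 go.py 0.533 0.241 0.07 84.3
```

```text
clock: 47.35
position: [0.5327, 0.2409, 0.2214]
ee_rot: [0.987, 0.158, -0.0, -0.001]
ft_force: [-0.6, -0.8, -0.2]
grip_width: 0.014
clock: 47.85
position: [0.5314, 0.2393, 0.222]
ee_rot: [0.872, 0.49, -0.0, -0.0]
ft_force: [0.3, 0.8, -0.4]
grip_width: 0.003
clock: 48.35
position: [0.5314, 0.2393, 0.2218]
ee_rot: [0.744, 0.668, -0.0, -0.0]
ft_force: [-1.5, 0.3, 0.1]
grip_width: 0.0
pos [0.5314 0.2393 0.2218] yaw 83.9 tilt 0.04 F [-1.5  0.3  0.1] grip 0.000 t 48.4
shift units (current axes) [0.023 0.019 1.898]  |d| mm 152
turn az units -0.009 ; shift in final axes [0.023 0.019 1.898]
level corr [-0.001 -0.     0.   ] q [ 0.44  0.59 -1.3   1.57  0.57  1.42 -1.01]
```

```bash
python3 -m crank '[[-1,[0.05,0.02,0.2],[0,0,-0.01]],[-1,[0,0,0.4],[0,0,0]],[-1,[0,0,0.3],[0,0,0]],[-1,[0,0,0.1],[0,0,0]],[-1,[0,0,0],[0,0,0]]]'; python3 go.py 0.533 0.241 0.07 84.3;  python3 -c "
from ov import *
c=snap('wrist','w31.png')"
```

```text
clock: 48.85
position: [0.5329, 0.243, 0.1408]
ee_rot: [0.74, 0.672, -0.001, -0.0]
ft_force: [0.4, 0.6, 0.4]
grip_width: 0.001
pos [0.5329 0.243  0.1408] yaw 84.5 tilt 0.11 F [0.4 0.6 0.4] grip 0.001 t 48.9
shift units (current axes) [-0.024  0.005  0.885]  |d| mm 71
turn az units 0.004 ; shift in final axes [-0.024  0.005  0.885]
level corr [-0.002  0.001  0.   ] q [ 0.4   0.67 -1.23  1.66  0.65  1.29 -1.05]
```

View pics/w31.png

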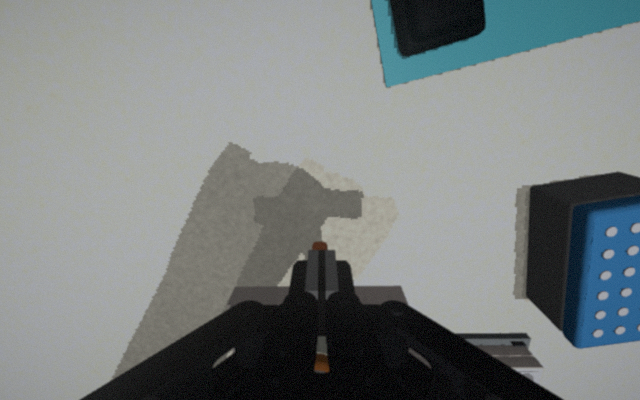

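```bash
python3 -c "
from ov import *
c=cam('wrist')
for v in (243,250,365): p=ray(c,320,v,.09);print(v,p,inv(p), inv(ray(c,320,v,.06)))
o=manip.get_obs();print(inv(o['position']))
print(proj(c,W(0,.393,.09)),proj(c,W(0,.363,.09)),proj(c,W(0,.393,.036)))"; python3 -c "
import cv2;a=cv2.imread('pics/raw_w31.png');cv2.imwrite('pics/w31a.png',cv2.resize(a[220:390,220:420],None,fx=4,fy=3.5))"
```

```text
243 [0.53337572 0.24008623 0.09      ] [0.00067069 0.41533745] [0.00060141 0.40023097]
250 [0.53291355 0.23536653 0.09      ] [0.00067957 0.41059518] [0.00061183 0.39466519]
365 [0.5240847  0.14520542 0.09      ] [0.00084914 0.320003  ] [0.00081085 0.28834141]
[3.90496132e-04 4.18642752e-01]
[318.86663756 275.01492763] [318.83481236 314.48812579] [319.32023097 237.46008844]
```

View pics/w31a.png

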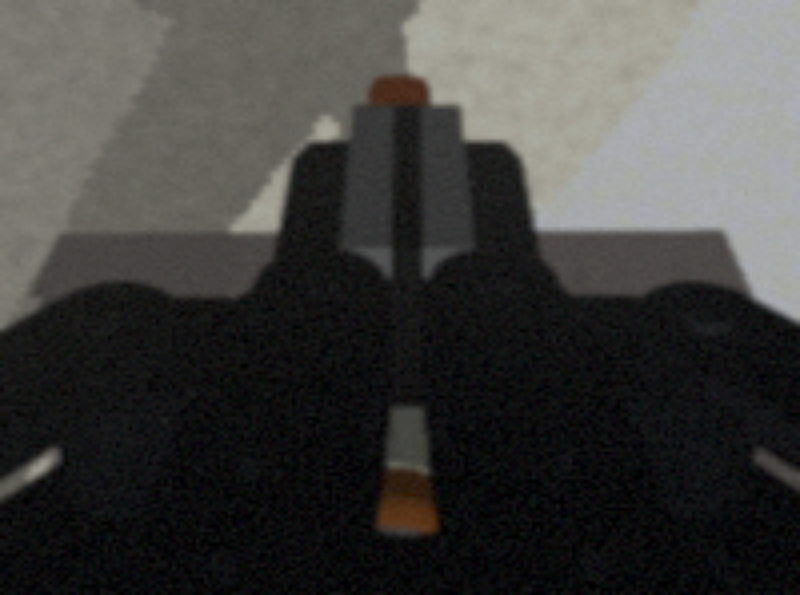

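```bash
python3 -m crank '[[-1,[0,0.005,0.2],[0,0,0]],[-1,[0,0,0.3],[0,0,0]],[-1,[0,0,0.25],[0,0,0]],[-1,[0,0,0.1],[0,0,0]],[-1,[0,0,0],[0,0,0]]]';python3 -m crank '[[-1,[-0.05,0,0],[0,0,0]],[-1,[-0.05,0,0],[0,0,0]],[-1,[-0.05,0,0],[0,0,0]],[-1,[-0.05,0,0],[0,0,0]],[-1,[-0.05,0,0],[0,0,0]]]'; python3 -c "
from model import *
print(W(0,.084,.07))"; python3 go.py 0.4998 -0.0895 0.07 84.3
```

```text
clock: 49.4
position: [0.5334, 0.2429, 0.073]
ee_rot: [0.74, 0.673, -0.001, -0.0]
ft_force: [0.2, 0.4, 0.6]
grip_width: -0.003
clock: 49.9
position: [0.532, 0.2241, 0.0745]
ee_rot: [0.74, 0.673, 0.001, -0.001]
ft_force: [1.3, 6.5, -1.5]
grip_width: -0.001
[ 0.49979999 -0.08954634  0.07      ]
pos [0.532  0.2241 0.0745] yaw 84.6 tilt 0.15 F [ 1.3  6.5 -1.5] grip -0.001 t 49.9
shift units (current axes) [-3.94  -0.032  0.047]  |d| mm 315
turn az units 0.007 ; shift in final axes [-3.94  -0.012  0.047]
level corr [ 0.001 -0.003  0.   ] q [ 0.4   0.72 -1.17  1.74  0.72  1.18 -1.07]
```

```bash
python3 -m crank '[[-1,[-0.06,0,0],[0,0,0.007]],[-1,[-0.08,0,0],[0,0,0]],[-1,[-0.1,0,0],[0,0,0]],[-1,[-0.1,0,0],[0,0,0]],[-1,[-0.1,0,0],[0,0,0]]]'; python3 -m crank '[[-1,[-0.1,0,0],[0,0,0]],[-1,[-0.1,0,0],[0,0,0]],[-1,[-0.1,0,0],[0,0,0]],[-1,[-0.1,0,0],[0,0,0]],[-1,[-0.1,0,0],[0,0,0]]]'; python3 go.py 0.4998 -0.0895 0.07 84.3;python3 -c "
from ov import *
c=snap('wrist','w32.png')
snap('top','t32.png',(200,130,450,300),3.2)"
```

```text
clock: 50.4
position: [0.5284, 0.1893, 0.0745]
ee_rot: [0.741, 0.671, 0.001, -0.001]
ft_force: [1.8, 6.0, -1.4]
grip_width: -0.0
clock: 50.9
position: [0.5244, 0.1495, 0.0745]
ee_rot: [0.741, 0.671, 0.001, -0.001]
ft_force: [0.8, 5.9, -0.8]
grip_width: 0.0
pos [0.5244 0.1495 0.0745] yaw 84.3 tilt 0.16 F [ 0.8  5.9 -0.8] grip 0.000 t 50.9
shift units (current axes) [-3.004 -0.01   0.048]  |d| mm 240
turn az units 0.000 ; shift in final axes [-3.004 -0.01   0.048]
level corr [ 0.001 -0.003 -0.   ] q [ 0.59  0.68 -1.21  1.82  0.69  1.15 -0.96]
```

View pics/t32.png

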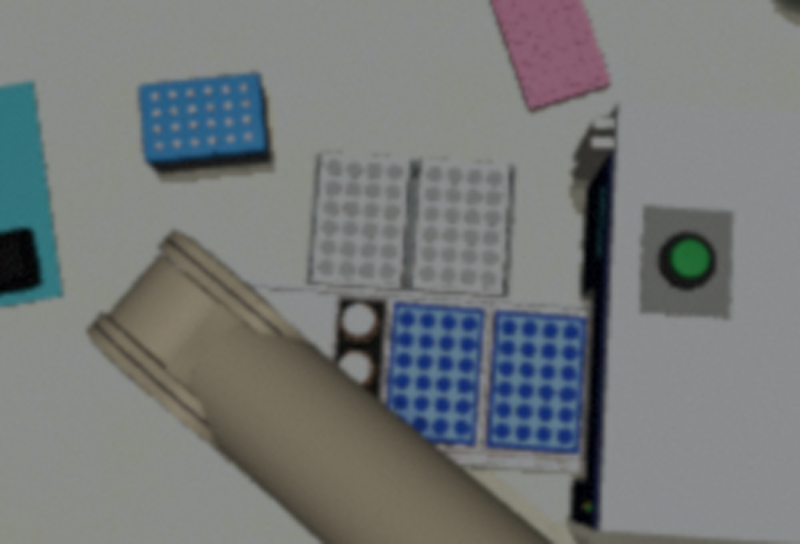

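```bash
python3 -m crank '[[-1,[-0.1,0,0],[0,0,0]],[-1,[-0.1,0,0],[0,0,0]],[-1,[-0.1,0,0],[0,0,0]],[-1,[-0.1,0,0],[0,0,0]],[-1,[-0.1,0,0],[0,0,0]]]'; python3 -m crank '[[-1,[-0.1,0,0],[0,0,0]],[-1,[-0.1,0,0],[0,0,0]],[-1,[-0.1,0,0],[0,0,0]],[-1,[-0.1,0,0],[0,0,0]],[-1,[-0.1,0,0],[0,0,0]]]';python3 -m crank '[[-1,[-0.1,0,0],[0,0,0]],[-1,[-0.1,0,0],[0,0,0]],[-1,[-0.1,0,0],[0,0,0]],[-1,[-0.1,0,0],[0,0,0]],[-1,[-0.1,0,0],[0,0,0]]]'; python3 -m crank '[[-1,[-0.1,0,0],[0,0,0]],[-1,[-0.1,0,0],[0,0,0]],[-1,[-0.1,0,0],[0,0,0]],[-1,[-0.1,0,0],[0,0,0]],[-1,[-0.1,0,0],[0,0,0]]]'; python3 go.py 0.4998 -0.0895 0.07 84.3
```

```text
clock: 51.5
position: [0.5205, 0.11, 0.0745]
ee_rot: [0.741, 0.671, 0.001, -0.0]
ft_force: [-0.0, 7.4, 0.1]
grip_width: -0.0
clock: 52.0
position: [0.5165, 0.0702, 0.0745]
ee_rot: [0.741, 0.671, 0.001, -0.0]
ft_force: [1.7, 7.9, 0.1]
grip_width: -0.003
clock: 52.5
position: [0.5126, 0.0305, 0.0745]
ee_rot: [0.741, 0.671, 0.001, -0.0]
ft_force: [1.1, 8.3, 0.0]
grip_width: 0.001
clock: 53.0
position: [0.5086, -0.0092, 0.0745]
ee_rot: [0.741, 0.671, 0.001, -0.0]
ft_force: [1.0, 7.8, 0.8]
grip_width: 0.0
pos [ 0.5086 -0.0092  0.0745] yaw 84.3 tilt 0.15 F [1.  7.8 0.8] grip 0.000 t 53.0
shift units (current axes) [-1.009 -0.011  0.054]  |d| mm 81
turn az units 0.001 ; shift in final axes [-1.009 -0.01   0.054]
level corr [ 0.001 -0.003 -0.   ] q [ 0.97  0.63 -1.27  1.91  0.67  1.12 -0.67]
```

```bash
python3 -m crank '[[-1,[-0.1,0,0],[0,0,0]],[-1,[-0.1,0,0],[0,0,0]],[-1,[-0.1,0,0],[0,0,0]],[-1,[-0.1,0,0],[0,0,0]],[-1,[-0.1,0,0],[0,0,0]]]'; python3 -m crank '[[-1,[-0.1,0,0],[0,0,0]],[-1,[-0.08,0,0],[0,0,0]],[-1,[-0.06,0,0],[0,0,0]],[-1,[-0.05,0,0],[0,0,0]],[-1,[-0.05,0,0],[0,0,0]]]'; python3 go.py 0.4998 -0.0895 0.07 84.3;python3 -c "
from ov import *
c=snap('wrist','w33.png')
snap('scene','s33.png',(100,120,350,290),3.2)"
```

```text
clock: 53.5
position: [0.5046, -0.0489, 0.0745]
ee_rot: [0.741, 0.671, 0.001, -0.0]
ft_force: [1.2, 8.3, 0.3]
grip_width: -0.004
clock: 54.0
position: [0.502, -0.0758, 0.0745]
ee_rot: [0.741, 0.671, 0.001, -0.0]
ft_force: [1.6, 8.6, 2.0]
grip_width: 0.003
pos [ 0.502  -0.0758  0.0745] yaw 84.4 tilt 0.15 F [1.6 8.6 2. ] grip 0.003 t 54.0
shift units (current axes) [-0.174 -0.01   0.055]  |d| mm 15
turn az units 0.001 ; shift in final axes [-0.174 -0.01   0.055]
level corr [ 0.001 -0.003  0.   ] q [ 1.1   0.63 -1.28  1.91  0.67  1.12 -0.54]
```

View pics/s33.png

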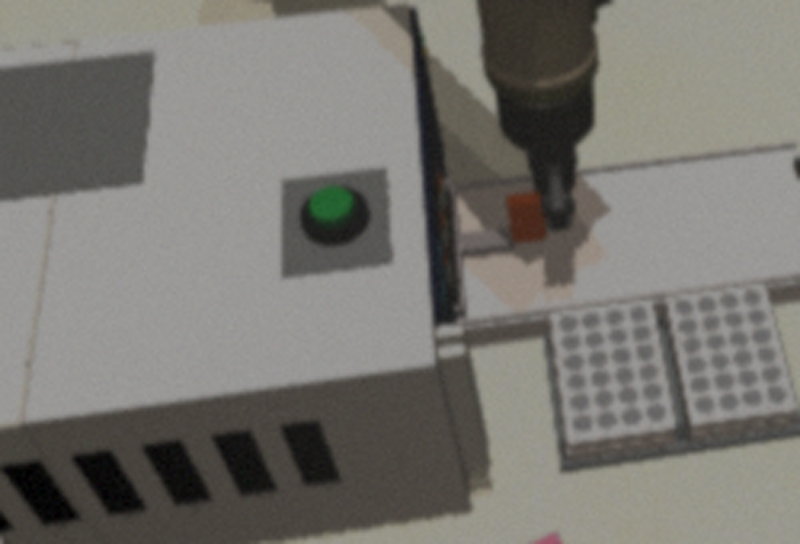

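Nearly in. Now slow steps to the inner stop, watching the force.

```bash
python3 -m crank '[[-1,[-0.03,0,0],[0,0,0]],[-1,[-0.03,0,0],[0,0,0]],[-1,[-0.03,0,0],[0,0,0]],[-1,[-0.03,0,0],[0,0,0]],[-1,[0,0,0],[0,0,0]]]'; python3 -m crank '[[-1,[-0.03,0,0],[0,0,0]],[-1,[-0.03,0,0],[0,0,0]],[-1,[-0.02,0,0],[0,0,0]],[-1,[-0.02,0,0],[0,0,0]],[-1,[0,0,0],[0,0,0]]]'; python3 go.py 0.4998 -0.0895 0.07 84.3
```

```text
clock: 54.6
position: [0.501, -0.0856, 0.0745]
ee_rot: [0.741, 0.671, 0.001, -0.0]
ft_force: [0.8, 6.8, 3.3]
grip_width: 0.003
clock: 55.1
position: [0.5001, -0.0903, 0.0745]
ee_rot: [0.74, 0.672, 0.003, -0.002]
ft_force: [1.5, 18.5, 2.2]
grip_width: 0.003
pos [ 0.5001 -0.0903  0.0745] yaw 84.5 tilt 0.36 F [ 1.5 18.5  2.2] grip 0.003 t 55.1
shift units (current axes) [ 0.009 -0.005  0.057]  |d| mm 5
turn az units 0.004 ; shift in final axes [ 0.009 -0.005  0.057]
level corr [ 0.001 -0.008  0.   ] q [ 1.13  0.63 -1.28  1.91  0.67  1.12 -0.51]
```

```bash
python3 -m crank '[[-1,[-0.02,0,0],[0,0,0]],[-1,[-0.02,0,0],[0,0,0]],[-1,[-0.02,0,0],[0,0,0]],[-1,[0,0,0],[0,0,0]],[-1,[0,0,0],[0,0,0]]]'; python3 go.py 0.4998 -0.0895 0.07 84.3;  python3 -m crank '[[-1,[0.08,0,0],[0,0,0]],[-1,[0.1,0,0],[0,0,0]],[-1,[0.2,0,0],[0,0,0]],[-1,[0.1,0,-0.3],[0,0,0]],[-1,[0,0,-0.5],[0,0,0]]]'; python3 -m crank '[[-1,[0,0,-0.6],[0,0,0]],[-1,[0,0,-0.6],[0,0,0]],[-1,[0,0,-0.6],[0,0,0]],[-1,[0,0,-0.2],[0,0,0]],[-1,[0,0,0],[0,0,0]]]'; python3 -c "
from ov import *
c=snap('wrist','w34.png')
print(proj(c,W(0,.058,.09)),proj(c,W(0,.073,.09)))"; python3 go.py 0.58 -0.246 0.3 84.3
```

```text
clock: 55.6
position: [0.4992, -0.0905, 0.0746]
ee_rot: [0.739, 0.674, 0.004, -0.004]
ft_force: [-1.2, 34.8, 1.8]
grip_width: 0.004
pos [ 0.4992 -0.0905  0.0746] yaw 84.7 tilt 0.66 F [-1.2 34.8  1.8] grip 0.004 t 55.6
shift units (current axes) [0.012 0.006 0.057]  |d| mm 5
turn az units 0.010 ; shift in final axes [0.012 0.006 0.057]
level corr [-0.    -0.015 -0.   ] q [ 1.14  0.64 -1.28  1.91  0.67  1.12 -0.5 ]
clock: 56.1
position: [0.5019, -0.0609, 0.1372]
ee_rot: [0.741, 0.671, -0.001, -0.001]
ft_force: [1.5, -0.5, -0.2]
grip_width: 0.002
clock: 56.6
position: [0.5042, -0.0621, 0.3001]
ee_rot: [0.742, 0.67, 0.0, 0.002]
ft_force: [-0.8, -0.0, -1.4]
grip_width: 0.003
[318.24392555 219.2660553 ] [318.1632381  206.81037025]
pos [ 0.5034 -0.0624  0.2982] yaw 84.2 tilt 0.13 F [-0.2  0.2 -0.6] grip -0.002 t 56.6
shift units (current axes) [-2.187  1.185 -0.017]  |d| mm 199
turn az units -0.003 ; shift in final axes [-2.189  1.18  -0.017]
level corr [ 0.001  0.003 -0.   ] q [ 1.25  0.32 -1.43  1.65  0.32  1.45 -0.31]
```

View pics/w34.png

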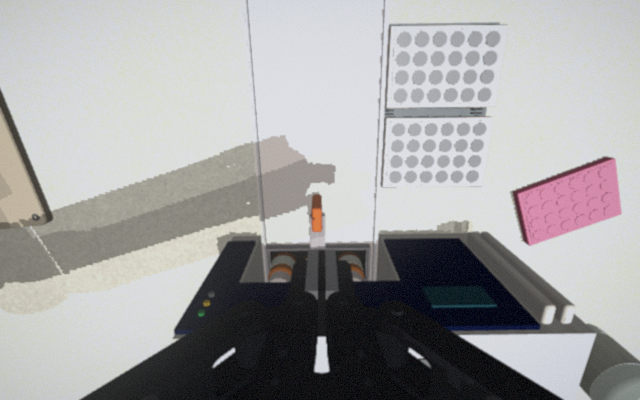

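```bash
python3 -m crank '[[-1,[0.1,0,0],[0,0,0.1]],[-1,[0,0,0],[0,0,0.15]],[-1,[0,0,0],[0,0,0.15]],[-1,[0,0,0],[0,0,0.15]],[-1,[0,0,0],[0,0,0.15]]]'; python3 go.py 0.58 -0.246 0.3 60;python3 - <<'E'
from model import *
t=cam("top");s=cam("scene")
for z in(.205,.215,.225,.235): 
    a=ray(t,250+660/4-.375,150+243/4-.375,z);b=ray(s,180+94/4-.375,130+213/4-.375,z);print(z,a[:2],b[:2],inv(a),inv(b))
E
```

```text
clock: 57.15
position: [0.5033, -0.0543, 0.296]
ee_rot: [0.897, 0.442, -0.001, -0.001]
ft_force: [-0.2, -0.6, -0.3]
grip_width: 0.002
pos [ 0.5033 -0.0543  0.296 ] yaw 52.4 tilt 0.16 F [-0.2 -0.6 -0.3] grip 0.002 t 57.1
shift units (current axes) [-1.315  2.221 -0.054]  |d| mm 207
turn az units -0.168 ; shift in final axes [-1.596  2.029 -0.053]
level corr [-0.003  0.002 -0.   ] q [ 1.17  0.25 -1.31  1.65  0.24  1.43 -0.82]
0.205 [ 0.58829802 -0.24811414] [ 0.56433193 -0.24604111] [ 0.10380937 -0.06499417] [ 0.07975588 -0.0653117 ]
0.215 [ 0.5870004  -0.24617729] [ 0.57344983 -0.2450609 ] [ 0.1023258  -0.06319578] [ 0.08873134 -0.06343075]
0.225 [ 0.58570279 -0.24424044] [ 0.58256773 -0.2440807 ] [ 0.10084223 -0.06139739] [ 0.09770681 -0.0615498 ]
0.235 [ 0.58440517 -0.24230359] [ 0.59168562 -0.24310049] [ 0.09935867 -0.05959899] [ 0.10668227 -0.05966886]
```

```bash
python3 go.py 0.5855 -0.2437 0.3 52; python3 -m crank '[[-1,[-0.2,0.3,-0.05],[0,0,0]],[-1,[-0.3,0.5,-0.05],[0,0,0]],[-1,[-0.3,0.5,0],[0,0,0]],[-1,[-0.15,0.2,0],[0,0,0]],[-1,[0,0,0],[0,0,0]]]'; python3 go.py 0.5855 -0.2437 0.3 52;python3 -c "
from ov import *
c=snap('wrist','w35.png')
print(proj(c,[.5855,-.2437,.228]))"
```

```text
pos [ 0.5033 -0.0543  0.296 ] yaw 52.4 tilt 0.16 F [-0.2 -0.6 -0.3] grip 0.002 t 57.1
shift units (current axes) [-1.25   2.258 -0.054]  |d| mm 207
turn az units 0.010 ; shift in final axes [-1.233  2.268 -0.054]
level corr [-0.003  0.002 -0.   ] q [ 1.17  0.25 -1.31  1.65  0.24  1.43 -0.82]
clock: 57.65
position: [0.5531, -0.1905, 0.3029]
ee_rot: [0.897, 0.442, -0.001, -0.002]
ft_force: [-0.3, 0.8, -0.5]
grip_width: 0.002
pos [ 0.5531 -0.1905  0.3029] yaw 52.5 tilt 0.23 F [-0.3  0.8 -0.5] grip 0.002 t 57.6
shift units (current axes) [-0.281  0.726  0.034]  |d| mm 62
turn az units 0.010 ; shift in final axes [-0.275  0.728  0.034]
level corr [-0.005  0.001  0.   ] q [ 1.12  0.45 -1.17  1.45  0.41  1.52 -0.69]
[403.55723607 253.93306528]
```

View pics/w35.png

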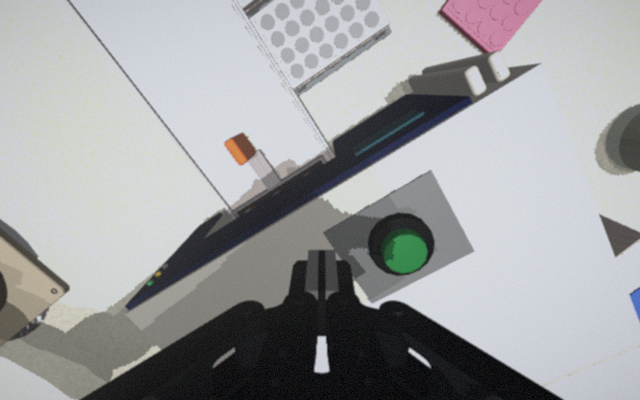

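```bash
python3 -m crank '[[-1,[-0.1,0.3,0],[0,0,0]],[-1,[-0.1,0.3,0],[0,0,0]],[-1,[-0.08,0.13,0],[0,0,0]],[-1,[0,0,0],[0,0,0]],[-1,[0,0,0],[0,0,0]]]'; python3 go.py 0.5855 -0.2440 0.26 52
```

```text
clock: 58.2
position: [0.5862, -0.2384, 0.3059]
ee_rot: [0.896, 0.445, 0.0, -0.0]
ft_force: [-0.7, 0.2, -0.2]
grip_width: -0.001
pos [ 0.5862 -0.2384  0.3059] yaw 52.8 tilt 0.04 F [-0.7  0.2 -0.2] grip -0.001 t 58.2
shift units (current axes) [-0.062  0.036  0.573]  |d| mm 46
turn az units 0.019 ; shift in final axes [-0.061  0.037  0.573]
level corr [-0.001 -0.     0.   ] q [ 1.06  0.55 -1.12  1.31  0.49  1.57 -0.64]
```

```bash
python3 -m crank '[[-1,[-0.06,0.04,0.15],[0,0,0]],[-1,[0,0,0.2],[0,0,0]],[-1,[0,0,0.1],[0,0,0]],[-1,[0,0,0.0],[0,0,0]],[-1,[0,0,0],[0,0,0]]]'; python3 go.py 0.5855 -0.2440 0.25 52;python3 -c "
from ov import *
c=snap('wrist','w36.png',(200,150,450,350),3.2)"
```

```text
clock: 58.7
position: [0.586, -0.2457, 0.2699]
ee_rot: [0.896, 0.444, -0.0, -0.0]
ft_force: [0.3, -0.3, 0.1]
grip_width: 0.004
pos [ 0.586  -0.2457  0.2699] yaw 52.8 tilt 0.01 F [ 0.3 -0.3  0.1] grip 0.004 t 58.7
shift units (current axes) [ 0.013 -0.018  0.248]  |d| mm 20
turn az units 0.017 ; shift in final axes [ 0.013 -0.018  0.248]
level corr [-0.  0.  0.] q [ 1.07  0.57 -1.1   1.36  0.51  1.5  -0.65]
```

View pics/w36.png

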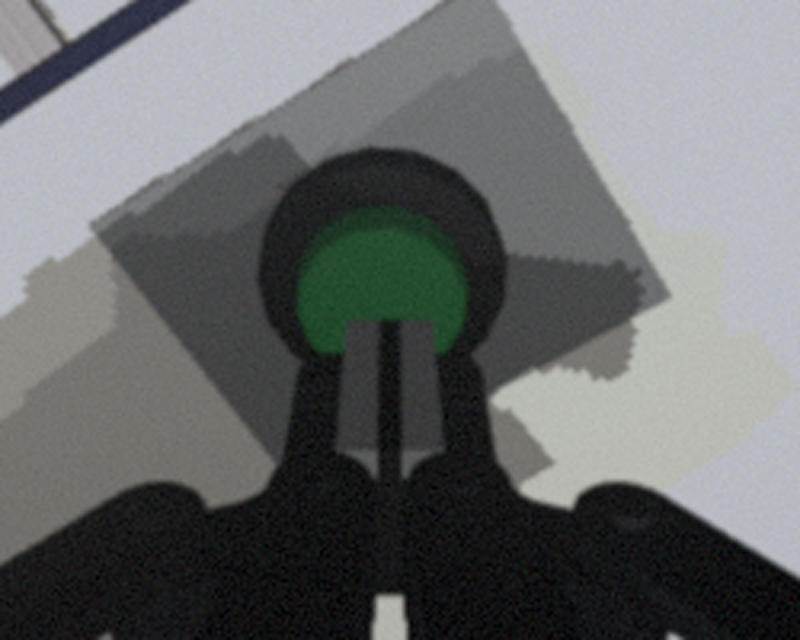

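```bash
python3 -m crank '[[-1,[0.04,0,0.1],[0,0,0]],[-1,[0,0,0.08],[0,0,0]],[-1,[0,0,0.05],[0,0,0]],[-1,[0,0,0.0],[0,0,0]],[-1,[0,0,0],[0,0,0]]]'; python3 -m crank '[[-1,[0,0,0.02],[0,0,0]],[-1,[0,0,0.02],[0,0,0]],[-1,[0,0,0.02],[0,0,0]],[-1,[0,0,0.0],[0,0,0]],[-1,[0,0,0],[0,0,0]]]'
```

```text
clock: 59.25
position: [0.5881, -0.2434, 0.2516]
ee_rot: [0.896, 0.444, 0.0, -0.0]
ft_force: [0.1, -0.4, 0.3]
grip_width: -0.0
clock: 59.75
position: [0.5882, -0.2434, 0.2471]
ee_rot: [0.896, 0.444, 0.0, 0.0]
ft_force: [0.6, -0.5, 2.6]
grip_width: -0.003
```

```bash
python3 -m crank '[[-1,[0,0,0.02],[0,0,0]],[-1,[0,0,0.02],[0,0,0]],[-1,[0,0,0.0],[0,0,0]],[-1,[0,0,0.0],[0,0,0]],[-1,[0,0,0],[0,0,0]]]'; python3 -m crank '[[-1,[0,0,0.02],[0,0,0]],[-1,[0,0,0.02],[0,0,0]],[-1,[0,0,0.01],[0,0,0]],[-1,[0,0,0.0],[0,0,0]],[-1,[0,0,0],[0,0,0]]]'
```

```text
clock: 60.25
position: [0.5882, -0.2434, 0.2438]
ee_rot: [0.896, 0.444, 0.0, 0.0]
ft_force: [0.9, -0.3, 5.0]
grip_width: -0.001
clock: 60.75
position: [0.5884, -0.2434, 0.2428]
ee_rot: [0.896, 0.444, 0.0, 0.001]
ft_force: [-8.5, 0.4, 26.9]
grip_width: 0.001
```

```bash
python3 -m crank '[[-1,[0,0,0],[0,0,0]],[-1,[0,0,-0.1],[0,0,0]],[-1,[0,0,-0.2],[0,0,0]],[-1,[0,0,-0.4],[0,0,0]],[-1,[0,0,-0.3],[0,0,0]]]'; python3 -m crank '[[-1,[0.3,-0.4,-0.1],[0,0,0]],[-1,[0.3,-0.4,0],[0,0,0]],[-1,[0.2,-0.4,0],[0,0,0]],[-1,[0.1,-0.4,0],[0,0,0]],[-1,[0,0,0],[0,0,0]]]';  python3 go.py 0.5 -0.1 0.3 84;python3 -c "
from ov import *
c=snap('wrist','w37.png')
print(proj(c,W(0,.073,.09)),proj(c,W(0,.043,.09)))
snap('top','t37.png',(120,130,440,300),2.5)
snap('scene','s37.png')"
```

```text
clock: 61.25
position: [0.5878, -0.2432, 0.3211]
ee_rot: [0.896, 0.444, -0.0, -0.0]
ft_force: [1.2, 0.6, 0.3]
grip_width: -0.003
clock: 61.75
position: [0.5281, -0.1039, 0.3283]
ee_rot: [0.895, 0.447, -0.001, 0.001]
ft_force: [-0.2, -0.6, 0.9]
grip_width: -0.004
pos [ 0.5281 -0.1039  0.3283] yaw 53.1 tilt 0.11 F [-0.2 -0.6  0.9] grip -0.004 t 61.8
shift units (current axes) [-0.172 -0.31   0.354]  |d| mm 40
turn az units -0.687 ; shift in final axes [ 0.012 -0.354  0.353]
level corr [ 0.     0.002 -0.   ] q [ 1.14  0.33 -1.26  1.52  0.31  1.52 -0.76]
[298.23970091 180.22593113] [311.71616046 200.86057967]
```

View pics/w37.png

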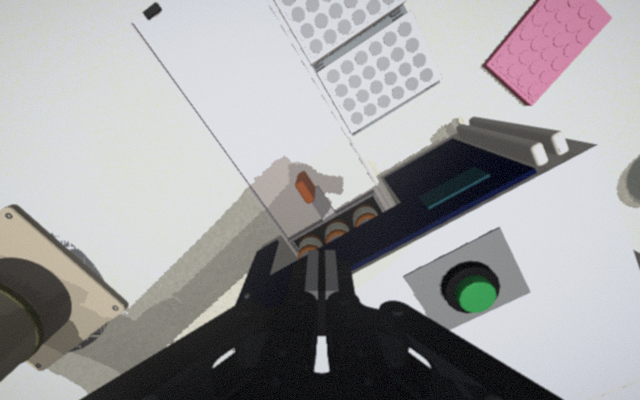

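View pics/t37.png

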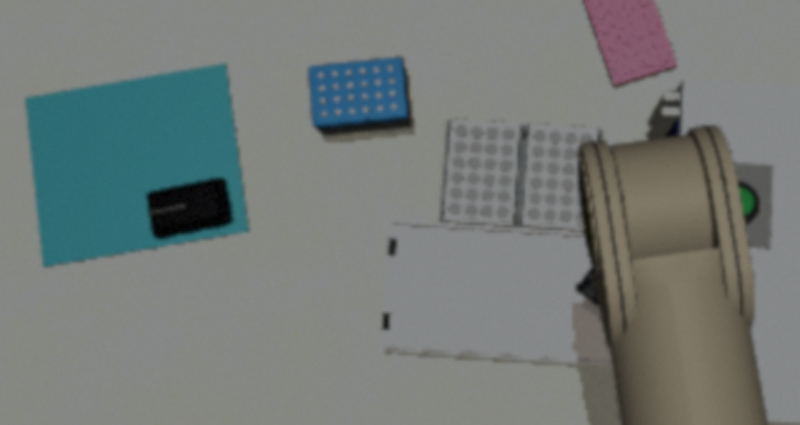

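View pics/s37.png

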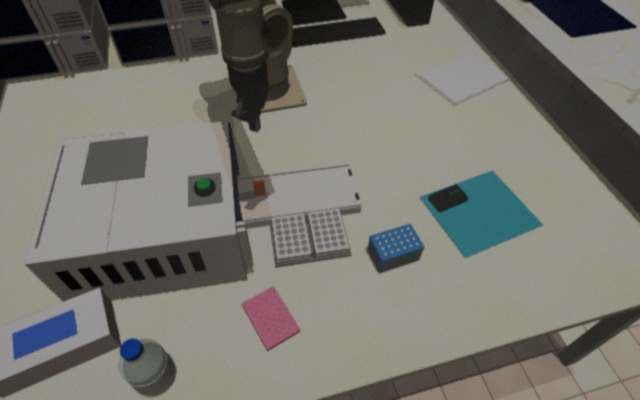

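```bash
python3 -c "
from workcell import manip
print(manip.hand_in())"
```

```text
the job is handed in; nothing more can be done
None
```

The autosampler is set up and I handed the job in at about 62 s on the clock, with the robot clear of everything.

- **Tray out:** I pulled it to the outer stop. A look afterwards showed it had settled about 2–3 mm short, so I pushed the tab out against the stop again before loading.
- **Plates:** Both blue plates slid level off their stacks into the two bays. In the pictures taken after the pushes, each lay inside its bay walls with about 5–7 mm to spare at the open end. The white spares stayed where they were.
- **Bottles:** All three amber bottles stand upright in a row in the bottle bay, and none is left on the bench. I saw no sign that any had been knocked aside.
- **Tray home:** I pushed it to the inner stop. The force rose from 8 N to 35 N with no further travel, and the tab was within a few pixels of its predicted place.
- **Load key:** I then pressed it down until it bottomed out. The force jumped from 5 N to 27 N after about 6 mm of travel.

In the last pictures the tray was home, the three bottles stood upright, and the tip box, mouse and pink plate were where they started. I could not see the plates inside the closed sampler, so they were not checked again after the tray went in.

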